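# Brush out the jars and pin them into the soak rack

## Robot

A 6-joint arm with a two-finger parallel gripper is mounted at the origin on the work surface. World frame = base frame: x ahead of the robot, y to its left, z up, the work surface at z = 0. Lengths are in m, angles in degrees, forces in N, time in s.
With the tool pointing down it reaches from about 0.3 to 0.75 m from the base axis. Payload 8.5 kg.
Tool frame: the origin (TCP) lies on the centre line of the jaws, within the pads' length; the fingertips stand 19 mm ahead of it and the grasp point (between the pads) is the TCP (env.tcp_to_tips is the z of the fingertips in the tool frame, in m); z points along the fingers, y is the line along which they close (so a half turn about z gives the same grasp; the last joint's range is limited). The gripper opens to 85 mm and grips with 20 to 120 N. Pads are 22 mm wide; open, the fingers measure 114 mm over their backs; the gripper's body (76 mm by 85 mm) begins 54 mm behind the grasp point. The pads swing forward as they close: fully open they stand 13 mm farther back than shut.
Start: joints at [-81.721, 21.807, 74.336, -0, 83.858, -12.336], TCP at [0.194, -0.515, 0.25] pointing down, gripper open.
Joint ranges: [-178.18, 178.18], [-50.72, 133.34], [12.68, 142.11], [-81.47, 261.47], [9.98, 163.14], [-165.26, 165.26]. Speed limits (degrees/s): [136.94, 136.94, 180, 180, 180, 180].

## Interface

Orientations are given as a 3x3 rotation matrix whose columns are the frame's x, y, z axes.
In Python, from rig import env gives the robot as it stands.
- The arm moves only by the tool servo_tool, never from a script. Its argument "steps" is a list of rows, each an object of numbers: "tx", "ty", "tz": the shift along the world's x, y, z in cm; "yaw": the turn about the world's z in degrees; "claw": the finger opening in cm, from 0 to 8.54. In form: [{"tx": .., "ty": .., "tz": .., "yaw": .., "claw": ..}, ...]. A call has 1 to 20 rows; each row shifts and turns the commanded pose from where the row before left it; what a row does not reach is not made up. A row lasts 1/10 s, in which the tool goes at most 50 mm and 8.59 degrees, less where a joint would pass 70% of its speed; a pose out of reach is approached as far as the arm can. A call with a gripper value outside its range is refused whole. The fingers move at their own pace and stop on an object; "newtons" is the grip in N (left out, the last holds). Time passes only in rows, so rows that do not move let the fingers close. It gives the time, the measured TCP pose, the force, the opening and the grip force at its end, in the units of the state.
- env.observe(): the state, without advancing time (a new reading comes with each control period).
- env.get_image(name): name is "scene" or "top" or "wrist"; returns (picture, depth): 400x640x3 uint8, red, green, blue; 400x640 float32, m along the optical axis (not along the pixel's ray), 0 where there is no reading.
- env.camera_model(name): a dict with "fovy" (degrees; the focal length in pixels is half the picture's height over the tangent of half this angle, whatever the lens; pixels are square), "cx", "cy" (the principal point, pixels), "dist_coeffs" ([k1, k2, p1, p2, k3] as OpenCV has them; the pictures are not rectified), "T" (4x4, takes a point from camera to world coordinates). Camera axes: x right, y down, z forward; pixel columns grow to the right and rows downward; lengths in m; the calibration is good to about 2 mm. A picture is of the moment at which its call begins: read the wrist's pose just before it. camera_model takes no time and is no camera call; for the wrist camera it gives the pose at the moment of the call.
- env.close_job(): hands the job in; it is judged then, once.
The state is a dict: "time_s": time; "q": joint angles; "qvel": joint speeds; "joint_efforts": joint torques, N m; "position": TCP position; "tool_rot": TCP orientation; "ft_force": force on the tool from outside, world axes, zero at the start; "wrist_torque": the same for the moment, N m; "grip_width": finger opening in m; "gripper_force": force on a finger pad.
Only numpy, scipy, OpenCV 4.12 (cv2) and the standard library are available. Lean on these libraries where they do the work, as an engineer would, in place of code of your own. Each camera call takes 0.05 s, during which the arm holds its last target. There are 200 camera calls.

## Task

Get the used jars ready for the soak bath: take the bottle brush and, starting with the jar nearest the rack and working away from it, scrub each jar inside from the bottom up to the mouth and down to the bottom again, then put the brush back in its pot. Stand all the jars mouth up in the rack's pockets, swing the hold-down bar over them until it is fully closed, and push the locking pin down through the fork and the bar's lug until its head sits on the fork. Leave the other things on the bench where they are.

Things in the scene. Friction and masses are not known exactly. Their poses are not given: they have to be found in the camera images.
- jar1_center (a point): Centre, half-way up (45 mm above the underside) of a used jar: open white plastic cylinder, 52 mm outside diameter, 90 mm tall, walls 3 mm (46 mm inside), bottom 4 mm thick, about 90 g, standing mouth up. z axis up out of the mouth. The jars stand in one rough line that leads away from the rack, at least 80 mm apart; jar1 stands nearest the rack, jar3 farthest. Any one of the three may be absent (then None).
- jar2_center (a point): Centre, half-way up (45 mm above the underside) of a used jar: open white plastic cylinder, 52 mm outside diameter, 90 mm tall, walls 3 mm (46 mm inside), bottom 4 mm thick, about 90 g, standing mouth up. z axis up out of the mouth. The jars stand in one rough line that leads away from the rack, at least 80 mm apart; jar1 stands nearest the rack, jar3 farthest. Any one of the three may be absent (then None).
- jar3_center (a point): Centre, half-way up (45 mm above the underside) of a used jar: open white plastic cylinder, 52 mm outside diameter, 90 mm tall, walls 3 mm (46 mm inside), bottom 4 mm thick, about 90 g, standing mouth up. z axis up out of the mouth. The jars stand in one rough line that leads away from the rack, at least 80 mm apart; jar1 stands nearest the rack, jar3 farthest. Any one of the three may be absent (then None).
- brush_tip (a point): Lower end (centre) of the bottle brush: from here a stiff bristle head 36 mm across and 70 mm long (hard core 30 mm), then wire, then a round wooden handle from 120 to 200 mm above the tip, 16 mm thick. z axis along the brush, from tip to handle. It stands handle up in the pot. About 60 g.
- brush_grip (a point): Middle of the brush's handle, 165 mm above its tip on its axis: where to take hold.
- pot_floor (a point): Centre of the inner floor of the brush pot: fixed round black pot with a wider foot (84 mm across, 6 mm thick), 52 mm outside, 40 mm inside, 75 mm tall; its inner floor is 6 mm above the table. z up. The brush rests here on its tip.
- pin_grip (a point): Locking pin, middle of its upright round grip (13 mm thick, from 4 to 42 mm above the seat face; this point is 26 mm above the seat face). z along the pin, up. The pin is steel: shaft 8 mm thick and 36 mm long with a tapered tip, then a flange head 18 mm across and 4 mm thick, then the grip. About 45 g.
- pin_seat (a point): Locking pin, centre of the underside of its flange head (the seat face), on its axis; the tip is 36 mm below.
- block_hole (a point): White plastic block, 50 x 75 x 42 mm, fixed: mouth of the 10 mm hole, 42 mm above the table, in which the pin waits at the start, flange on the block's top.
- pocket1 (a point): Soak rack (fixed, stainless steel, 116 x 340 mm): centre of the floor of wire pocket 1, 12 mm above the table. x across the rack, y along its row of pockets towards the bar's pivot, z up. The pockets are 72 mm apart, 58 mm square inside, their wires 35 mm high over the table. Pocket 1 is nearest the pivot, pocket 3 nearest the fork. A jar standing in it has its centre 45 mm above this point. Any jar may go in any pocket.
- pocket2 (a point): Soak rack (fixed, stainless steel, 116 x 340 mm): centre of the floor of wire pocket 2, 12 mm above the table. x across the rack, y along its row of pockets towards the bar's pivot, z up. The pockets are 72 mm apart, 58 mm square inside, their wires 35 mm high over the table. Pocket 1 is nearest the pivot, pocket 3 nearest the fork. A jar standing in it has its centre 45 mm above this point. Any jar may go in any pocket.
- pocket3 (a point): Soak rack (fixed, stainless steel, 116 x 340 mm): centre of the floor of wire pocket 3, 12 mm above the table. x across the rack, y along its row of pockets towards the bar's pivot, z up. The pockets are 72 mm apart, 58 mm square inside, their wires 35 mm high over the table. Pocket 1 is nearest the pivot, pocket 3 nearest the fork. A jar standing in it has its centre 45 mm above this point. Any jar may go in any pocket.
- fork_mouth (a point): Fork of the soak rack, at the end away from the bar's pivot: centre of the mouth of the hole in the upper fork plate (125.5 mm above the table; 30 mm square plate). 10 mm holes run straight down through the upper plate, the bar's lug when the bar is closed, and the lower plate (27 mm in all). z up. The pin's seat face lies on this mouth when it is home.
- hold_bar (a joint): Hold-down bar of the soak rack: angle in rad about the upright pivot post; 0 = closed against its stop (over the pockets, 6 mm above the rims of the jars, its lug in the fork with the holes in line), growing as it swings open towards the robot, to 1.5. It starts open and stays where it is left (about 0.1 N m of friction).
- bar_knob (a point): Middle of the upright black knob on top of the hold-down bar, 150 mm from the pivot axis: 14 mm thick, 36 mm tall, this point 22 mm above the bar's upper face and 138 mm above the table. The flat steel bar is 18 mm wide, 8 mm thick, and its lug's hole is 276 mm from the pivot. It turns with the bar; x points across the bar.
- bar_pivot (a point): Axis of the bar's pivot post at the height of the bar (112 mm above the table); the post's top is 123 mm above the table. Closed, the bar points from here to the fork.
- wash_bottle: Bystander, to be left where it is: clear wash bottle with red cap and spout, 60 mm across, 185 mm tall. Origin at the middle of its underside.
- timer: Bystander, to be left where it is: flat white bench timer, 60 x 60 x 16 mm. Origin at the middle of its underside.
- slide_box: Bystander, to be left where it is: blue microscope-slide box, 60 x 90 x 28 mm. Origin at the middle of its underside.
- sample_cup: Bystander, to be left where it is: clear sample cup closed with a yellow screw lid, 58 mm across, 62 mm tall. Origin at the middle of its underside.
- petri: Bystander, to be left where it is: two stacked clear Petri dishes, 90 mm across, 30 mm tall. Origin at the middle of its underside.
- marker: Bystander, to be left where it is: marker pen lying on the table, 130 mm long. Origin at the middle of its underside.
Not all that is in view belongs to the job. Of the things shaped like the part that bears brush_tip, the grey one is meant.

How it is judged (in metres and radians):
On the way, in this order (a step that is already met when the one before it is completed fails the run):
1. the jar nearest the rack: brush down to the bottom inside it (z of brush_tip in the frame of jar1_center between -0.05 and -0.025 m and horizontal distance between brush_tip and jar1_center below 0.018 m), for 0.1 s.
2. the jar nearest the rack: brush drawn up towards the mouth (z of brush_tip in the frame of jar1_center above 0.01 m and horizontal distance between brush_tip and jar1_center below 0.025 m), for 0.1 s.
3. the jar nearest the rack: brush down to the bottom again (all of step 1), for 0.1 s.
4. the middle jar: brush down to the bottom inside it (z of brush_tip in the frame of jar2_center between -0.05 and -0.025 m and horizontal distance between brush_tip and jar2_center below 0.018 m), for 0.1 s.
5. the middle jar: brush drawn up towards the mouth (z of brush_tip in the frame of jar2_center above 0.01 m and horizontal distance between brush_tip and jar2_center below 0.025 m), for 0.1 s.
6. the middle jar: brush down to the bottom again (all of step 4), for 0.1 s.
7. the jar farthest from the rack: brush down to the bottom inside it (z of brush_tip in the frame of jar3_center between -0.05 and -0.025 m and horizontal distance between brush_tip and jar3_center below 0.018 m), for 0.1 s.
8. the jar farthest from the rack: brush drawn up towards the mouth (z of brush_tip in the frame of jar3_center above 0.01 m and horizontal distance between brush_tip and jar3_center below 0.025 m), for 0.1 s.
9. the jar farthest from the rack: brush down to the bottom again (all of step 7), for 0.1 s.
At the end, for the whole second after the job is handed in: Every jar upright (0.1 rad) in a pocket, centre within 8 mm of the pocket's, seated within 5 mm; bar under 0.03 rad; pin upright through the fork, head within 3 mm of the fork's top; brush at rest in its pot, tip within 8 mm of the floor, leaning under 0.25 rad (((horizontal distance between jar1_center and pocket1 below 0.008 m and z of jar1_center in the frame of pocket1 below 0.05 m) or (horizontal distance between jar1_center and pocket2 below 0.008 m and z of jar1_center in the frame of pocket2 below 0.05 m) or (horizontal distance between jar1_center and pocket3 below 0.008 m and z of jar1_center in the frame of pocket3 below 0.05 m)) and angle between each of jar1_center, jar2_center, jar3_center's own z axis and vertical below 0.1 rad and ((horizontal distance between jar2_center and pocket1 below 0.008 m and z of jar2_center in the frame of pocket1 below 0.05 m) or (horizontal distance between jar2_center and pocket2 below 0.008 m and z of jar2_center in the frame of pocket2 below 0.05 m) or (horizontal distance between jar2_center and pocket3 below 0.008 m and z of jar2_center in the frame of pocket3 below 0.05 m)) and ((horizontal distance between jar3_center and pocket1 below 0.008 m and z of jar3_center in the frame of pocket1 below 0.05 m) or (horizontal distance between jar3_center and pocket2 below 0.008 m and z of jar3_center in the frame of pocket2 below 0.05 m) or (horizontal distance between jar3_center and pocket3 below 0.008 m and z of jar3_center in the frame of pocket3 below 0.05 m)) and value of joint hold_bar below 0.03 rad and z of pin_seat in the frame of fork_mouth between -0.004 and 0.003 m and horizontal distance between pin_seat and fork_mouth below 0.004 m and angle between pin_seat's own z axis and vertical below 0.15 rad and horizontal distance between brush_tip and pot_floor below 0.015 m and z of brush_tip in the frame of pot_floor below 0.008 m and angle between brush_tip's own z axis and vertical below 0.25 rad and linear speed of each of brush, pin below 0.03 m/s); the robot touches nothing.
It fails at once if a bystander on the bench is shifted by more than 40 mm (distance of any of wash_bottle, timer, slide_box, sample_cup, petri, marker from where it was at the start of the episode above 0.04 m).
Of jar1, jar2, jar3 only 2 to 3 are there at a start; the rules pass over those that are not, and their reading is None.
At some moment in a run one of jar1, jar2, jar3 may be knocked a few centimetres aside while the robot is not near it.
It also fails if it takes over 210 s, if anything falls off the work surface, if the arm or the gripper's body presses on something with over 40 N, if the wrist force passes 120 N, or if a joint passes its speed limit or range.

## Working session

There is one attempt and no reset: what is moved stays moved. The work goes in short steps, Python scripts to look and compute and a tool call to move; the robot and the scene stay as the last step left them, time stands still between calls to the robot, and variables do not carry over. Pictures are saved under pics/ and viewed, at most 14 in all, crops included, and the job is handed in when it is done.

Besides the shell and the picture viewer there is one more tool, called after "Request:" as a command line: name --argument value ..., lists and objects as JSON in quotes. servo_tool: Moves the arm, as the interface text tells. Its arguments: {"type":"object","properties":{"steps":{"type":"array"},"newtons":{"type":"number"}},"required":["steps"]}

```bash
mkdir -p pics
cat > h.py <<'E'
from rig import env
import numpy as np, cv2
def cam(n):
    m=env.camera_model(n); f=200/np.tan(np.radians(m['fovy'])/2)
    K=np.array([[f,0,m['cx']],[0,f,m['cy']],[0,0,1]]); return K,np.array(m['dist_coeffs'],float),np.array(m['T'])
def grab(n,save=None):
    c=cam(n); im,d=env.get_image(n)
    if save: cv2.imwrite('pics/'+save,im[:,:,::-1])
    return im,d,c
def rays(c,uv):
    K,D,T=c; p=cv2.undistortPoints(np.array(uv,float).reshape(-1,1,2),K,D).reshape(-1,2)
    return np.c_[p,np.ones(len(p))]
def onplane(c,uv,z):
    T=c[2]; r=rays(c,uv)@T[:3,:3].T; o=T[:3,3]; return o+r*((z-o[2])/r[:,2])[:,None]
def cloud(c,d):
    v,u=np.mgrid[:400,:640]; r=rays(c,np.c_[u.ravel(),v.ravel()])
    P=(r*d.reshape(-1,1))@c[2][:3,:3].T+c[2][:3,3]; P[d.ravel()==0]=np.nan; return P.reshape(400,640,3)
E
python3 - <<'E'
from h import *
for n in('scene','top'):
    im,d,c=grab(n,n+'.png'); print(n,np.round(c[2],3).tolist()); np.savez('pics/'+n,im=im,d=d)
o=env.observe();print(o['time_s'],o['position'],o['tool_rot'],env.tcp_to_tips)
E
```

```text
scene [[0.102, 0.78, -0.617, 1.152], [0.995, -0.091, 0.049, -0.065], [-0.018, -0.618, -0.786, 0.871], [0.0, 0.0, 0.0, 1.0]]
top [[0.005, -0.992, 0.124, 0.413], [-1.0, -0.003, 0.023, -0.045], [-0.023, -0.124, -0.992, 1.235], [0.0, 0.0, 0.0, 1.0]]
0.1 [ 0.19359936 -0.51454976  0.24976527] [[ 9.35963238e-01  3.52097669e-01 -2.18492064e-04]
 [ 3.52097647e-01 -9.35962376e-01  1.29491618e-03]
 [ 2.51436616e-04 -1.28892448e-03 -9.99999138e-01]] 0.019
```

View pics/top.png

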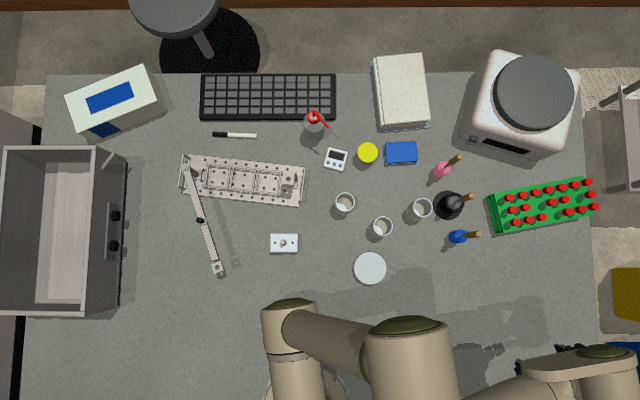

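View pics/scene.png

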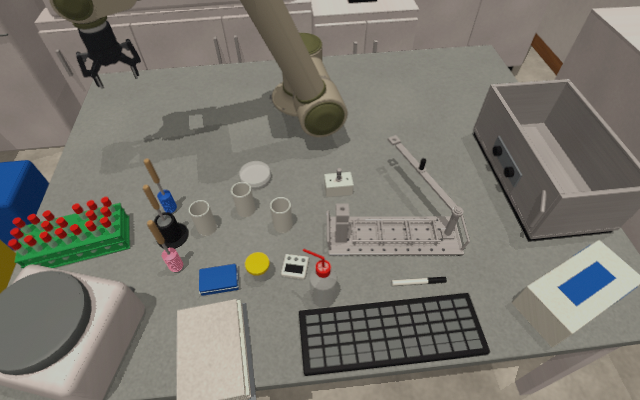

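The top view shows the jars at (345,203) nearest the rack, (382,227) and (422,209). Brush candidates are pink (442,170), blue (460,236) and the one in the black pot (449,205), which should be the grey one. The pin block is at (284,243), and the bar is open with its knob at (200,221).

```bash
cat > m.py <<'E'
from h import *
im=np.load('pics/top.npz');d=im['d'];im=im['im'];c=cam('top');P=cloud(c,d);np.set_printoptions(precision=4,suppress=True)
def box(u0,u1,v0,v1,z0,z1):
    Q=P[v0:v1,u0:u1].reshape(-1,3);return Q[(Q[:,2]>z0)&(Q[:,2]<z1)]
for n,(u,v) in dict(j1=(345,203),j2=(382,227),j3=(422,209)).items():
    Q=box(u-16,u+16,v-16,v+16,.075,.1); 
    (x,y),r=cv2.minEnclosingCircle(Q[:,:2].astype(np.float32)); print(n,len(Q),x,y,r,np.median(Q[:,2]))
Q=box(432,480,185,222,.055,.3)
for z in(.06,.08,.1,.12,.14,.16,.18,.2): 
    q=Q[abs(Q[:,2]-z)<.01]; print('brush',z,len(q),q.mean(0) if len(q) else '')
Q=box(265,305,228,260,.03,.055);print('block',cv2.minAreaRect(Q[:,:2].astype(np.float32)),np.median(Q[:,2]))
Q=box(265,305,228,260,.06,.12);print('pin',len(Q),Q.mean(0),Q[:,2].max())
Q=box(190,212,205,235,.122,.17);print('knob',len(Q),Q.mean(0))
Q=box(175,235,150,285,.1,.13);print('bar',len(Q),cv2.minAreaRect(Q[:,:2].astype(np.float32)))
for n,uv,z in(('pivot',(185,160),.12),('lug',(219,270),.116)): print(n,onplane(c,[uv],z), P[uv[1],uv[0]])
Q=box(255,315,150,210,.11,.14);print('fork',len(Q),np.median(Q,0),cv2.minAreaRect(Q[:,:2].astype(np.float32)))
Q=box(180,312,150,210,.005,.02);print('rack',len(Q),cv2.minAreaRect(Q[:,:2].astype(np.float32)))
a=cv2.resize(im[130:280,170:320],(600,600),interpolation=cv2.INTER_CUBIC)
cv2.imwrite('pics/rack.png',a[:,:,::-1])
s=np.load('pics/scene.npz')['im'][140:290,110:310];cv2.imwrite('pics/br.png',cv2.resize(s,(800,600),interpolation=cv2.INTER_CUBIC)[:,:,::-1])
E
python3 m.py
```

```text
j1 88 0.5492076873779297 -0.10291562229394913 0.026161421090364456 0.08863084100644669
j2 98 0.4851989448070526 -0.2023012936115265 0.02602708898484707 0.08881177717381772
j3 110 0.5353749394416809 -0.3079076111316681 0.026226377114653587 0.08841740587788416
brush 0.06 48 [ 0.5479 -0.3844  0.0637]
brush 0.08 220 [ 0.549  -0.3938  0.0755]
brush 0.1 7 [ 0.5458 -0.3763  0.0971]
brush 0.12 3 [ 0.5494 -0.3932  0.114 ]
brush 0.14 16 [ 0.5484 -0.391   0.1413]
brush 0.16 19 [ 0.5493 -0.3901  0.1614]
brush 0.18 14 [ 0.5483 -0.3903  0.1815]
brush 0.2 45 [ 0.5502 -0.3935  0.2022]
block ((0.44195714592933655, 0.06311105191707611), (0.049279939383268356, 0.07449839264154434), 0.321736216545105) 0.042276435192760586
pin 23 [0.4411 0.0615 0.0815] 0.08898794356557715
knob 44 [0.4936 0.2664 0.1433]
bar 848 ((0.5059237480163574, 0.2728844881057739), (0.3016006350517273, 0.026563696563243866), 19.856586456298828)
pivot [[0.6541 0.3197 0.12  ]] [ 0.6801  0.3592 -0.0005]
lug [[0.3677 0.2211 0.116 ]] [0.3676 0.222  0.1119]
fork 158 [0.608  0.0448 0.1253] ((0.6073692440986633, 0.04534567892551422), (0.030093438923358917, 0.03686612844467163), 83.59123992919922)
rack 3699 ((0.6211801171302795, 0.17854896187782288), (0.3770124018192291, 0.1719813197851181), 89.3064956665039)
```

View pics/rack.png

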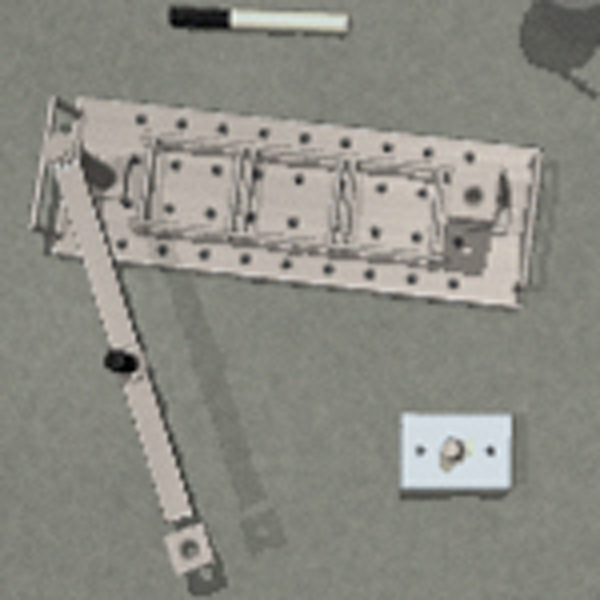

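View pics/br.png

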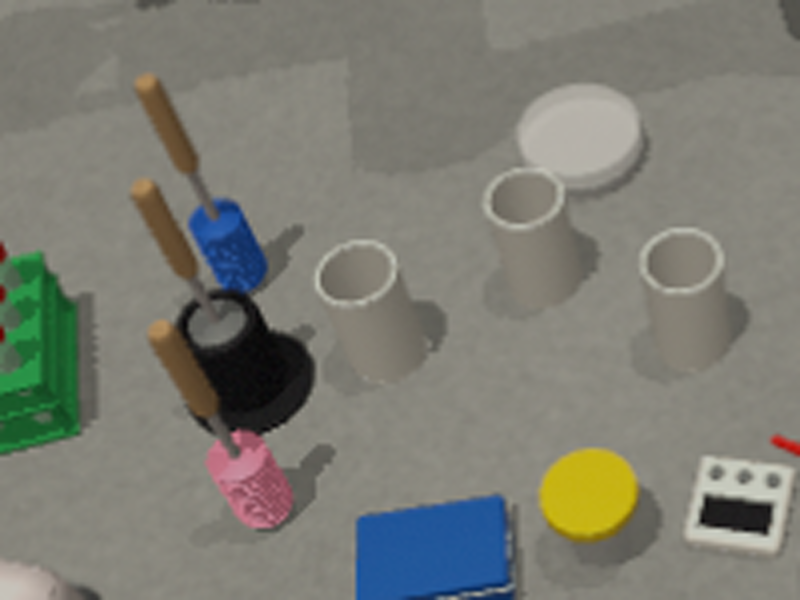

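Close crop: the grey-headed brush stands in the black pot at crop pixel (220,310). The blue (228,250) and pink (250,480) ones stand free, so they aren't meant. The jars and the rack's three pockets are clear. Moving above the brush.

Request:
servo_tool --steps '[{"tz": 3,"claw": 5},{"tx": 3.5,"ty": 1.2,"tz": 2,"yaw": -2},{"tx": 3.5,"ty": 1.2,"yaw": -2},{"tx": 3.5,"ty": 1.2,"yaw": -2},{"tx": 3.5,"ty": 1.2,"yaw": -2},{"tx": 3.5,"ty": 1.2,"yaw": -2},{"tx": 3.5,"ty": 1.2,"yaw": -2},{"tx": 3.5,"ty": 1.2,"yaw": -2},{"tx": 3.5,"ty": 1.2,"yaw": -2},{"tx": 3.5,"ty": 1.2,"yaw": -2},{"tx": 4.0,"ty": 1.5,"yaw": -2.6},{},{}]'

```text
invalid input at $.steps[0]: expected keys tx, ty, tz, yaw, claw
```

Run:
```python
from h import *
np.set_printoptions(precision=4,suppress=True)
o=env.observe();print(o['position'],o['tool_rot'].tolist(),o['q'],o['grip_width'])
im,d,c=grab('wrist','w1.png');P=cloud(c,d).reshape(-1,3)
for z0,z1 in((.13,.16),(.16,.19),(.19,.22)):
    q=P[(P[:,2]>z0)&(P[:,2]<z1)&(np.hypot(P[:,0]-.549,P[:,1]+.391)<.03)]
    print(z0,len(q),np.median(q,0) if len(q) else '', (q.max(0)+q.min(0))/2 if len(q) else '')
c=cam('top'); 
for n,uv,z in(('pivot',(186.2,162.5),.123),('lug',(217.5,267.2),.116),('fork',(288.2,178.7),.1255),('blue',(478,234),.2),('pink',(459,158),.2)): print(n,onplane(c,[uv],z))
```

```text
[ 0.1936 -0.5145  0.2498] [[0.9359632382828146, 0.3520976694673871, -0.00021849206423306172], [0.35209764748259215, -0.9359623762894126, 0.0012949161751710852], [0.00025143661579341177, -0.0012889244784280338, -0.9999991377262868]] [-81.7213  21.8385  74.3796  -0.0017  83.8571 -12.3368] 0.08532235791398776
0.13 0  
0.16 0  
0.19 0  
pivot [[0.6467 0.3153 0.123 ]]
lug [[0.3748 0.2252 0.116 ]]
fork [[0.6034 0.0456 0.1255]]
blue [[ 0.4588 -0.4116  0.2   ]]
pink [[ 0.642  -0.3734  0.2   ]]
```

View pics/w1.png

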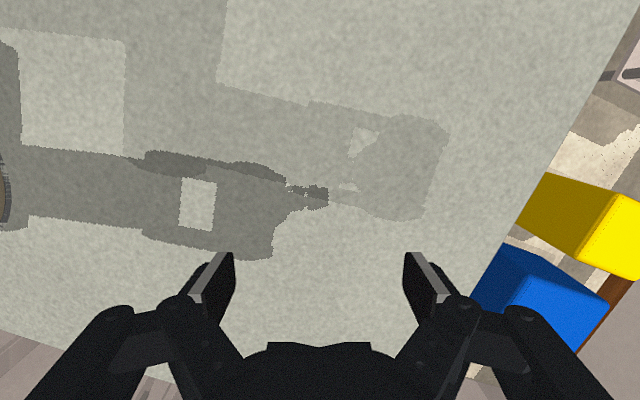

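The move was refused because every row needs all its keys. The wrist picture only shows bare bench and the fingers at the start pose. Sending it again in full.

Request:
servo_tool --steps '[{"tx": 0,"ty": 0,"tz": 3,"yaw": 0,"claw": 5},{"tx": 3.5,"ty": 1.2,"tz": 2,"yaw": -2,"claw": 5},{"tx": 3.5,"ty": 1.2,"tz": 0,"yaw": -2,"claw": 5},{"tx": 3.5,"ty": 1.2,"tz": 0,"yaw": -2,"claw": 5},{"tx": 3.5,"ty": 1.2,"tz": 0,"yaw": -2,"claw": 5},{"tx": 3.5,"ty": 1.2,"tz": 0,"yaw": -2,"claw": 5},{"tx": 3.5,"ty": 1.2,"tz": 0,"yaw": -2,"claw": 5},{"tx": 3.5,"ty": 1.2,"tz": 0,"yaw": -2,"claw": 5},{"tx": 3.5,"ty": 1.2,"tz": 0,"yaw": -2,"claw": 5},{"tx": 3.5,"ty": 1.2,"tz": 0,"yaw": -2,"claw": 5},{"tx": 4.0,"ty": 1.5,"tz": 0,"yaw": -2.6,"claw": 5},{"tx": 0,"ty": 0,"tz": 0,"yaw": 0,"claw": 5},{"tx": 0,"ty": 0,"tz": 0,"yaw": 0,"claw": 5}]'

```text
time_s: 1.45
position: [0.5491, -0.3913, 0.2995]
tool_rot: [[1.0, 0.002, -0.001], [0.002, -1.0, 0.001], [-0.001, -0.001, -1.0]]
ft_force: [0.5, -0.7, 0.7]
grip_width: 0.0499
gripper_force: 0.0
```

Run:
```python
from h import *
np.set_printoptions(precision=4,suppress=True)
o=env.observe();print(o['position'],o['tool_rot'][:,1],o['q'],o['grip_width'])
im,d,c=grab('wrist','w2.png');P=cloud(c,d).reshape(-1,3); print(c[2].tolist())
for z0,z1 in((.13,.16),(.16,.19),(.19,.22)):
    q=P[(P[:,2]>z0)&(P[:,2]<z1)&(np.hypot(P[:,0]-.549,P[:,1]+.391)<.03)]
    print(z0,len(q),np.median(q,0) if len(q) else '', (q.max(0)+q.min(0))/2 if len(q) else '')
```

```text
[ 0.5491 -0.3913  0.2995] [ 0.0019 -1.     -0.0007] [-45.5037  34.03    45.4551  -0.0169 100.5904  44.3818] 0.04985840955808006
[[0.001886651011353277, -0.9539052264931334, -0.30010208166063, 0.6263435798246386], [-0.9999973492202756, -0.0021957899926897282, 0.0006928627049185224, -0.39083136069176383], [-0.001319886503159752, 0.30009997896599405, -0.9539068405899113, 0.4229978381206621], [0.0, 0.0, 0.0, 1.0]]
0.13 100 [ 0.5597 -0.3968  0.1474] [ 0.5579 -0.3974  0.1459]
0.16 145 [ 0.5597 -0.3965  0.1766] [ 0.5568 -0.3971  0.1752]
0.19 335 [ 0.5558 -0.3966  0.2049] [ 0.5531 -0.3971  0.1991]
```

View pics/w2.png

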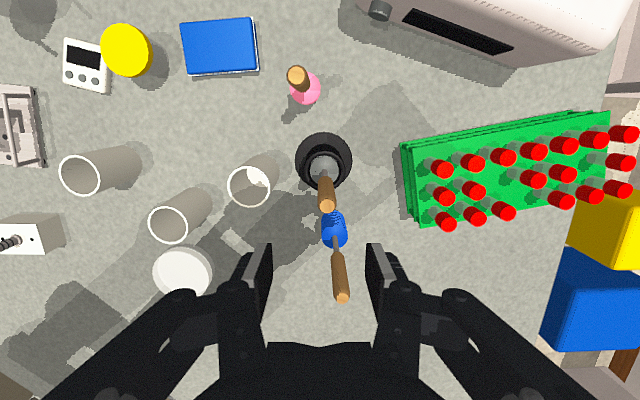

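The wrist view shows the grey brush's handle top at (326,208) between the fingers, and the blue one nearer at (342,297). The handle axis is at about (0.551, -0.3965). Descending to grip it.

Request:
servo_tool --newtons 60 --steps '[{"tx": 0.2,"ty": -0.5,"tz": -1,"yaw": 0,"claw": 5},{"tx": 0,"ty": 0,"tz": -2.5,"yaw": 0,"claw": 5},{"tx": 0,"ty": 0,"tz": -3,"yaw": 0,"claw": 5},{"tx": 0,"ty": 0,"tz": -3,"yaw": 0,"claw": 5},{"tx": 0,"ty": 0,"tz": -2,"yaw": 0,"claw": 5},{"tx": 0,"ty": 0,"tz": -1.3,"yaw": 0,"claw": 5},{"tx": 0,"ty": 0,"tz": 0,"yaw": 0,"claw": 1},{"tx": 0,"ty": 0,"tz": 0,"yaw": 0,"claw": 1},{"tx": 0,"ty": 0,"tz": 0,"yaw": 0,"claw": 1},{"tx": 0,"ty": 0,"tz": 0,"yaw": 0,"claw": 1},{"tx": 0,"ty": 0,"tz": 0,"yaw": 0,"claw": 1},{"tx": 0,"ty": 0,"tz": 0,"yaw": 0,"claw": 1},{"tx": 0,"ty": 0,"tz": 0,"yaw": 0,"claw": 1}]'

```text
time_s: 2.8
position: [0.551, -0.3972, 0.1737]
tool_rot: [[1.0, 0.0, 0.002], [0.0, -1.0, -0.002], [0.002, 0.002, -1.0]]
ft_force: [0.4, -0.0, 4.9]
grip_width: 0.0147
gripper_force: 58.8
```

Request:
servo_tool --steps '[{"tx": 0,"ty": 0,"tz": 2,"yaw": 0,"claw": 1},{"tx": 0,"ty": 0,"tz": 3,"yaw": 0,"claw": 1},{"tx": 0,"ty": 0,"tz": 4,"yaw": 0,"claw": 1},{"tx": 0,"ty": 0,"tz": 4,"yaw": 0,"claw": 1},{"tx": 0,"ty": 1,"tz": 0,"yaw": 0,"claw": 1},{"tx": 0,"ty": 3,"tz": 0,"yaw": 0,"claw": 1},{"tx": 0,"ty": 3,"tz": 0,"yaw": 0,"claw": 1},{"tx": 0,"ty": 4,"tz": 0,"yaw": 0,"claw": 1},{"tx": 0,"ty": 4,"tz": 0,"yaw": 0,"claw": 1},{"tx": -0.2,"ty": 4,"tz": 0,"yaw": 0,"claw": 1},{"tx": 0,"ty": 4,"tz": 0,"yaw": 0,"claw": 1},{"tx": 0,"ty": 3,"tz": 0,"yaw": 0,"claw": 1},{"tx": 0,"ty": 2.4,"tz": 0,"yaw": 0,"claw": 1},{"tx": 0,"ty": 1,"tz": 0,"yaw": 0,"claw": 1},{"tx": 0,"ty": 0,"tz": 0,"yaw": 0,"claw": 1},{"tx": 0,"ty": 0,"tz": 0,"yaw": 0,"claw": 1}]'

```text
time_s: 4.4
position: [0.5487, -0.1035, 0.302]
tool_rot: [[1.0, -0.0, -0.0], [-0.0, -1.0, -0.0], [-0.0, 0.0, -1.0]]
ft_force: [-0.2, -0.1, -0.3]
grip_width: 0.0148
gripper_force: 58.6
```

Run:
```python
from h import *
np.set_printoptions(precision=4,suppress=True)
o=env.observe();print(o['position'],o['grip_width'])
W=[]
for n in('wrist','scene'):
    im,d,c=grab(n,n+'3.png');P=cloud(c,d); W.append(im); p=o['position']
    for z in np.arange(.09,.23,.02):
        Q=P.reshape(-1,3); q=Q[(abs(Q[:,2]-z)<.01)&(np.hypot(Q[:,0]-p[0],Q[:,1]-p[1])<.05)]
        if len(q)>3: print(n,round(z,2),len(q),q.min(0),q.max(0),np.median(q,0))
cv2.imwrite('pics/ws3.png',np.hstack([cv2.resize(W[0],(480,300)),cv2.resize(W[1][100:300,160:360],(300,300))])[:,:,::-1])
```

```text
[ 0.5487 -0.1035  0.302 ] 0.014794286386370589
wrist 0.09 268 [ 0.5373 -0.1272  0.0806] [ 0.5771 -0.0762  0.0915] [ 0.5662 -0.1     0.0896]
wrist 0.15 133 [ 0.5549 -0.1204  0.1435] [ 0.5684 -0.0865  0.1587] [ 0.5659 -0.1034  0.151 ]
wrist 0.17 161 [ 0.5542 -0.1205  0.1622] [ 0.5683 -0.0865  0.1779] [ 0.5658 -0.1034  0.1698]
wrist 0.19 200 [ 0.5547 -0.1204  0.1813] [ 0.5685 -0.0864  0.1999] [ 0.5659 -0.1026  0.1891]
wrist 0.21 1259 [ 0.5337 -0.1206  0.2001] [ 0.5685 -0.0854  0.2199] [ 0.5537 -0.1033  0.203 ]
wrist 0.23 90 [ 0.5515 -0.1063  0.2202] [ 0.5545 -0.0996  0.2396] [ 0.5536 -0.103   0.2303]
scene 0.09 139 [ 0.5246 -0.1243  0.0801] [ 0.5776 -0.0754  0.0929] [ 0.5528 -0.0997  0.0873]
scene 0.13 5 [ 0.5598 -0.1119  0.1365] [ 0.5658 -0.0951  0.1399] [ 0.5629 -0.1023  0.139 ]
scene 0.15 73 [ 0.55   -0.1193  0.1426] [ 0.5681 -0.0842  0.1591] [ 0.5632 -0.1013  0.151 ]
scene 0.17 82 [ 0.5482 -0.1186  0.1603] [ 0.5689 -0.0842  0.1799] [ 0.5618 -0.0998  0.1694]
scene 0.19 87 [ 0.534  -0.1194  0.1804] [ 0.5684 -0.0853  0.1999] [ 0.5623 -0.1009  0.1895]
scene 0.21 129 [ 0.5332 -0.1192  0.2   ] [ 0.5669 -0.0846  0.2193] [ 0.5531 -0.1015  0.203 ]
scene 0.23 19 [ 0.5491 -0.1052  0.2216] [ 0.5548 -0.0985  0.2398] [ 0.5525 -0.1019  0.2307]
```

View pics/ws3.png

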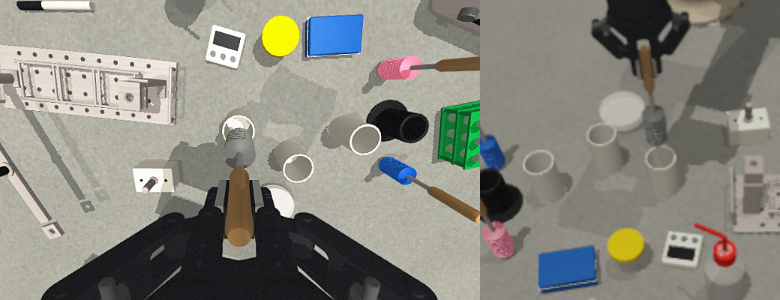

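The brush hangs straight from the gripper over jar 1, at (240,140) in the wrist half of the picture. It needs only a 2 mm shift in y. Scrubbing jar 1.

Request:
servo_tool --steps '[{"tx": 0,"ty": 0.2,"tz": -1.2,"yaw": 0,"claw": 1},{"tx": 0,"ty": 0,"tz": -2,"yaw": 0,"claw": 1},{"tx": 0,"ty": 0,"tz": -2.5,"yaw": 0,"claw": 1},{"tx": 0,"ty": 0,"tz": -2.5,"yaw": 0,"claw": 1},{"tx": 0,"ty": 0,"tz": -2.5,"yaw": 0,"claw": 1},{"tx": 0,"ty": 0,"tz": -1.5,"yaw": 0,"claw": 1},{"tx": 0,"ty": 0,"tz": 0,"yaw": 0,"claw": 1},{"tx": 0,"ty": 0,"tz": 0,"yaw": 0,"claw": 1},{"tx": 0,"ty": 0,"tz": 0,"yaw": 0,"claw": 1},{"tx": 0,"ty": 0,"tz": 0,"yaw": 0,"claw": 1}]'

```text
time_s: 5.5
position: [0.549, -0.1011, 0.1813]
tool_rot: [[1.0, 0.0, 0.002], [0.0, -1.0, -0.001], [0.002, 0.001, -1.0]]
ft_force: [-0.0, -0.8, -1.1]
grip_width: 0.0146
gripper_force: 58.6
```

Tip is about 12 mm above the table, inside the jar. Now up, down again, then out.

Request:
servo_tool --steps '[{"tx": 0,"ty": 0,"tz": 1.5,"yaw": 0,"claw": 1},{"tx": 0,"ty": 0,"tz": 2.5,"yaw": 0,"claw": 1},{"tx": 0,"ty": 0,"tz": 2.5,"yaw": 0,"claw": 1},{"tx": 0,"ty": 0,"tz": 0,"yaw": 0,"claw": 1},{"tx": 0,"ty": 0,"tz": 0,"yaw": 0,"claw": 1},{"tx": 0,"ty": 0,"tz": 0,"yaw": 0,"claw": 1},{"tx": 0,"ty": 0,"tz": 0,"yaw": 0,"claw": 1},{"tx": 0,"ty": 0,"tz": -1.5,"yaw": 0,"claw": 1},{"tx": 0,"ty": 0,"tz": -2.5,"yaw": 0,"claw": 1},{"tx": 0,"ty": 0,"tz": -2.5,"yaw": 0,"claw": 1},{"tx": 0,"ty": 0,"tz": 0,"yaw": 0,"claw": 1},{"tx": 0,"ty": 0,"tz": 0,"yaw": 0,"claw": 1},{"tx": 0,"ty": 0,"tz": 0,"yaw": 0,"claw": 1},{"tx": 0,"ty": 0,"tz": 0,"yaw": 0,"claw": 1},{"tx": 0,"ty": 0,"tz": 0,"yaw": 0,"claw": 1}]'

```text
time_s: 7.0
position: [0.5489, -0.1008, 0.1811]
tool_rot: [[1.0, 0.0, 0.001], [0.0, -1.0, -0.001], [0.001, 0.001, -1.0]]
ft_force: [0.2, 0.2, -0.7]
grip_width: 0.0145
gripper_force: 58.6
```

Request:
servo_tool --steps '[{"tx": 0,"ty": 0,"tz": 1.5,"yaw": 0,"claw": 1},{"tx": 0,"ty": 0,"tz": 2.5,"yaw": 0,"claw": 1},{"tx": 0,"ty": 0,"tz": 3,"yaw": 0,"claw": 1},{"tx": 0,"ty": 0,"tz": 3,"yaw": 0,"claw": 1},{"tx": 0,"ty": 0,"tz": 2.2,"yaw": 0,"claw": 1},{"tx": -1,"ty": -1.5,"tz": 0,"yaw": 0,"claw": 1},{"tx": -1.5,"ty": -2.5,"tz": 0,"yaw": 0,"claw": 1},{"tx": -2,"ty": -3,"tz": 0,"yaw": 0,"claw": 1},{"tx": -1.5,"ty": -2,"tz": 0,"yaw": 0,"claw": 1},{"tx": -0.4,"ty": -1,"tz": 0,"yaw": 0,"claw": 1},{"tx": 0,"ty": 0,"tz": 0,"yaw": 0,"claw": 1},{"tx": 0,"ty": 0,"tz": 0,"yaw": 0,"claw": 1}]'

```text
time_s: 8.2
position: [0.4851, -0.2002, 0.3025]
tool_rot: [[1.0, 0.001, 0.0], [0.001, -1.0, 0.0], [0.0, -0.0, -1.0]]
ft_force: [-0.9, -0.0, -0.5]
grip_width: 0.0145
gripper_force: 58.6
```

```bash
cat > j.py <<'E'
from h import *
import sys
np.set_printoptions(precision=4,suppress=True)
# rims seen by each camera: blobs of points 82..96 mm high
def blobs(n,reg=(.3,.75,-.5,.1)):
    im,d,c=grab(n); P=cloud(c,d); m=(P[...,2]>.08)&(P[...,2]<.097)&(P[...,0]>reg[0])&(P[...,0]<reg[1])&(P[...,1]>reg[2])&(P[...,1]<reg[3])
    k,l=cv2.connectedComponents(cv2.dilate(m.astype(np.uint8),np.ones((5,5))))
    for i in range(1,k):
        q=P[m&(l==i)]
        if len(q)>25:
            (x,y),r=cv2.minEnclosingCircle(q[:,:2].astype(np.float32)); print(n,len(q),'c',round(x,4),round(y,4),'r',round(r,4),np.median(q[:,2]))
if __name__=='__main__':
    o=env.observe();print(o['time_s'],o['position'],o['grip_width'])
    for n in sys.argv[1:] or('wrist','scene','top'): blobs(n)
E
python3 j.py
```

```text
8.2 [ 0.4851 -0.2002  0.3025] 0.014480220085620148
wrist 62 c 0.6487 -0.3729 r 0.0037 0.08882438147838484
wrist 111 c 0.6245 0.0347 r 0.0071 0.08989906814749532
wrist 558 c 0.5511 -0.1018 r 0.0258 0.08924066147155343
wrist 558 c 0.5368 -0.3067 r 0.026 0.08914763814705537
wrist 266 c 0.488 -0.2015 r 0.0258 0.0895574788334833
wrist 54 c 0.4635 -0.4109 r 0.0037 0.08906664765733321
wrist 95 c 0.4435 0.0632 r 0.0073 0.08358522996172146
scene 135 c 0.4877 -0.2001 r 0.0266 0.08705731548559392
scene 139 c 0.5512 -0.1001 r 0.0267 0.08732901015785333
scene 149 c 0.5369 -0.3049 r 0.0274 0.08727554324559295
scene 51 c 0.6268 0.0452 r 0.0149 0.08837640413631043
top 64 c 0.7368 -0.4664 r 0.0356 0.0885452305284824
top 33 c 0.749 -0.0197 r 0.0247 0.08920753060844167
top 80 c 0.5488 -0.1028 r 0.0259 0.08996366623127727
top 33 c 0.4723 -0.2021 r 0.0223 0.08961267421298347
```

Request:
servo_tool --steps '[{"tx": 0.1,"ty": -0.1,"tz": -1.2,"yaw": 0,"claw": 1},{"tx": 0,"ty": 0,"tz": -3,"yaw": 0,"claw": 1},{"tx": 0,"ty": 0,"tz": -3,"yaw": 0,"claw": 1},{"tx": 0,"ty": 0,"tz": -3,"yaw": 0,"claw": 1},{"tx": 0,"ty": 0,"tz": -2,"yaw": 0,"claw": 1},{"tx": 0,"ty": 0,"tz": 0,"yaw": 0,"claw": 1},{"tx": 0,"ty": 0,"tz": 0,"yaw": 0,"claw": 1},{"tx": 0,"ty": 0,"tz": 0,"yaw": 0,"claw": 1},{"tx": 0,"ty": 0,"tz": 0,"yaw": 0,"claw": 1},{"tx": 0,"ty": 0,"tz": 3,"yaw": 0,"claw": 1},{"tx": 0,"ty": 0,"tz": 3.5,"yaw": 0,"claw": 1},{"tx": 0,"ty": 0,"tz": 0,"yaw": 0,"claw": 1},{"tx": 0,"ty": 0,"tz": 0,"yaw": 0,"claw": 1},{"tx": 0,"ty": 0,"tz": 0,"yaw": 0,"claw": 1},{"tx": 0,"ty": 0,"tz": -3,"yaw": 0,"claw": 1},{"tx": 0,"ty": 0,"tz": -3.5,"yaw": 0,"claw": 1},{"tx": 0,"ty": 0,"tz": 0,"yaw": 0,"claw": 1},{"tx": 0,"ty": 0,"tz": 0,"yaw": 0,"claw": 1},{"tx": 0,"ty": 0,"tz": 0,"yaw": 0,"claw": 1},{"tx": 0,"ty": 0,"tz": 0,"yaw": 0,"claw": 1}]'

```text
time_s: 10.35
position: [0.4861, -0.2021, 0.1817]
tool_rot: [[1.0, 0.0, 0.002], [0.0, -1.0, -0.001], [0.002, 0.001, -1.0]]
ft_force: [0.2, 0.4, 0.3]
grip_width: 0.0148
gripper_force: 58.6
```

Request:
servo_tool --steps '[{"tx": 0,"ty": 0,"tz": 1.5,"yaw": 0,"claw": 1},{"tx": 0,"ty": 0,"tz": 2.5,"yaw": 0,"claw": 1},{"tx": 0,"ty": 0,"tz": 3,"yaw": 0,"claw": 1},{"tx": 0,"ty": 0,"tz": 3,"yaw": 0,"claw": 1},{"tx": 0,"ty": 0,"tz": 2.2,"yaw": 0,"claw": 1},{"tx": 1,"ty": -2,"tz": 0,"yaw": 0,"claw": 1},{"tx": 1.5,"ty": -3,"tz": 0,"yaw": 0,"claw": 1},{"tx": 1.5,"ty": -3,"tz": 0,"yaw": 0,"claw": 1},{"tx": 0.8,"ty": -2.5,"tz": 0,"yaw": 0,"claw": 1},{"tx": 0,"ty": 0,"tz": 0,"yaw": 0,"claw": 1},{"tx": 0,"ty": 0,"tz": 0,"yaw": 0,"claw": 1}]'

```text
time_s: 11.45
position: [0.5335, -0.3068, 0.3027]
tool_rot: [[1.0, -0.0, 0.0], [-0.0, -1.0, -0.0], [0.0, 0.0, -1.0]]
ft_force: [0.6, -0.1, -0.8]
grip_width: 0.0148
gripper_force: 58.7
```

```bash
python3 j.py wrist scene
```

```text
11.45 [ 0.5335 -0.3068  0.3027] 0.014812053773172433
wrist 148 c 0.6278 0.0419 r 0.0151 0.08926414998064286
wrist 698 c 0.5512 -0.1023 r 0.0267 0.08843004722411799
wrist 264 c 0.5378 -0.3069 r 0.0258 0.08948478901421994
wrist 493 c 0.4878 -0.2014 r 0.0261 0.08902816659005475
wrist 38 c 0.4635 -0.4115 r 0.0035 0.08824190768551948
wrist 73 c 0.4439 0.0639 r 0.0066 0.08364311967415455
scene 138 c 0.4866 -0.1995 r 0.0282 0.0865655995902665
scene 137 c 0.5496 -0.1009 r 0.0276 0.08744741845004855
scene 153 c 0.5376 -0.3044 r 0.0273 0.08697261365691533
scene 53 c 0.6273 0.0451 r 0.0149 0.08835862227966707
```

Request:
servo_tool --steps '[{"tx": 0.2,"ty": 0,"tz": -1.2,"yaw": 0,"claw": 1},{"tx": 0,"ty": 0,"tz": -3,"yaw": 0,"claw": 1},{"tx": 0,"ty": 0,"tz": -3,"yaw": 0,"claw": 1},{"tx": 0,"ty": 0,"tz": -3,"yaw": 0,"claw": 1},{"tx": 0,"ty": 0,"tz": -2,"yaw": 0,"claw": 1},{"tx": 0,"ty": 0,"tz": 0,"yaw": 0,"claw": 1},{"tx": 0,"ty": 0,"tz": 0,"yaw": 0,"claw": 1},{"tx": 0,"ty": 0,"tz": 0,"yaw": 0,"claw": 1},{"tx": 0,"ty": 0,"tz": 0,"yaw": 0,"claw": 1},{"tx": 0,"ty": 0,"tz": 3,"yaw": 0,"claw": 1},{"tx": 0,"ty": 0,"tz": 3.5,"yaw": 0,"claw": 1},{"tx": 0,"ty": 0,"tz": 0,"yaw": 0,"claw": 1},{"tx": 0,"ty": 0,"tz": 0,"yaw": 0,"claw": 1},{"tx": 0,"ty": 0,"tz": 0,"yaw": 0,"claw": 1},{"tx": 0,"ty": 0,"tz": -3,"yaw": 0,"claw": 1},{"tx": 0,"ty": 0,"tz": -3.5,"yaw": 0,"claw": 1},{"tx": 0,"ty": 0,"tz": 0,"yaw": 0,"claw": 1},{"tx": 0,"ty": 0,"tz": 0,"yaw": 0,"claw": 1},{"tx": 0,"ty": 0,"tz": 0,"yaw": 0,"claw": 1},{"tx": 0,"ty": 0,"tz": 0,"yaw": 0,"claw": 1}]'

```text
time_s: 13.55
position: [0.5361, -0.3071, 0.1819]
tool_rot: [[1.0, 0.0, 0.002], [0.0, -1.0, -0.002], [0.002, 0.002, -1.0]]
ft_force: [-0.2, 0.2, 0.2]
grip_width: 0.0148
gripper_force: 58.7
```

Request:
servo_tool --steps '[{"tx": 0,"ty": 0,"tz": 1.5,"yaw": 0,"claw": 1},{"tx": 0,"ty": 0,"tz": 2.5,"yaw": 0,"claw": 1},{"tx": 0,"ty": 0,"tz": 3,"yaw": 0,"claw": 1},{"tx": 0,"ty": 0,"tz": 3,"yaw": 0,"claw": 1},{"tx": 0,"ty": 0,"tz": 2.2,"yaw": 0,"claw": 1},{"tx": 0.3,"ty": -2,"tz": 0,"yaw": 0,"claw": 1},{"tx": 0.5,"ty": -3,"tz": 0,"yaw": 0,"claw": 1},{"tx": 0.5,"ty": -3,"tz": 0,"yaw": 0,"claw": 1},{"tx": 0.2,"ty": -1,"tz": 0,"yaw": 0,"claw": 1},{"tx": 0,"ty": 0,"tz": 0,"yaw": 0,"claw": 1},{"tx": 0,"ty": 0,"tz": 0,"yaw": 0,"claw": 1}]'

```text
time_s: 14.65
position: [0.5507, -0.3959, 0.3029]
tool_rot: [[1.0, 0.001, 0.0], [0.001, -1.0, -0.0], [0.0, 0.0, -1.0]]
ft_force: [-0.6, -0.7, -0.6]
grip_width: 0.015
gripper_force: 58.7
```

Run:
```python
from h import *
import j
np.set_printoptions(precision=4,suppress=True)
o=env.observe();print(o['time_s'],o['position'])
for n in('wrist','scene'):
    im,d,c=grab(n); P=cloud(c,d)
    q=P[(im.max(2)<70)&(abs(P[...,2]-.074)<.004)&(np.hypot(P[...,0]-.55,P[...,1]+.395)<.06)]
    print(n,len(q),cv2.minEnclosingCircle(q[:,:2].astype(np.float32)),np.median(q,0))
    q=P[(abs(P[...,2]-.18)<.03)&(np.hypot(P[...,0]-.55,P[...,1]+.395)<.03)]; print('bristle',q.min(0),q.max(0))
j.blobs('top')
```

```text
14.65 [ 0.5507 -0.3959  0.3029]
wrist 341 ((0.5536996722221375, -0.39717018604278564), 0.025755837559700012) [ 0.5644 -0.397   0.0745]
bristle [ 0.5361 -0.413   0.1504] [ 0.5707 -0.3777  0.21  ]
scene 118 ((0.5542436242103577, -0.3958759605884552), 0.0262521393597126) [ 0.5553 -0.3929  0.0738]
bristle [ 0.5322 -0.4123  0.15  ] [ 0.5709 -0.377   0.2097]
top 35 c 0.7482 -0.0197 r 0.0247 0.08710136303042493
top 68 c 0.7346 -0.467 r 0.0353 0.08924681185112004
top 80 c 0.5493 -0.1027 r 0.0261 0.08876540973556357
top 88 c 0.535 -0.308 r 0.0262 0.08879792101538186
top 89 c 0.4856 -0.2022 r 0.026 0.08955872698727063
```

Request:
servo_tool --steps '[{"tx": 0,"ty": -0.15,"tz": -1.2,"yaw": 0,"claw": 1},{"tx": 0,"ty": 0,"tz": -2,"yaw": 0,"claw": 1},{"tx": 0,"ty": 0,"tz": -2,"yaw": 0,"claw": 1},{"tx": 0,"ty": 0,"tz": -2,"yaw": 0,"claw": 1},{"tx": 0,"ty": 0,"tz": -2,"yaw": 0,"claw": 1},{"tx": 0,"ty": 0,"tz": -2,"yaw": 0,"claw": 1},{"tx": 0,"ty": 0,"tz": -1.6,"yaw": 0,"claw": 1},{"tx": 0,"ty": 0,"tz": 0,"yaw": 0,"claw": 1},{"tx": 0,"ty": 0,"tz": 0,"yaw": 0,"claw": 1},{"tx": 0,"ty": 0,"tz": 0,"yaw": 0,"claw": 1}]'

```text
time_s: 15.8
position: [0.5505, -0.3979, 0.174]
tool_rot: [[1.0, 0.0, -0.0], [0.0, -1.0, 0.0], [-0.0, -0.0, -1.0]]
ft_force: [-0.2, 0.3, -1.1]
grip_width: 0.0145
gripper_force: 58.9
```

Brush is back in the pot. Release it, lift, and go look at the rack.

Request:
servo_tool --steps '[{"tx": 0,"ty": 0,"tz": 0,"yaw": 0,"claw": 4.5},{"tx": 0,"ty": 0,"tz": 0,"yaw": 0,"claw": 4.5},{"tx": 0,"ty": 0,"tz": 0,"yaw": 0,"claw": 4.5},{"tx": 0,"ty": 0,"tz": 1,"yaw": 0,"claw": 4.5},{"tx": 0,"ty": 0,"tz": 4,"yaw": 0,"claw": 4.5},{"tx": 0,"ty": 0,"tz": 5,"yaw": 0,"claw": 4.5},{"tx": 0,"ty": 0,"tz": 4.5,"yaw": 0,"claw": 4.5}]'

```text
time_s: 16.5
position: [0.5504, -0.398, 0.3227]
tool_rot: [[1.0, 0.0, 0.001], [0.0, -1.0, -0.001], [0.001, 0.001, -1.0]]
ft_force: [0.6, -0.7, 0.6]
grip_width: 0.0453
gripper_force: 0.0
```

Request:
servo_tool --steps '[{"tx": 0.2,"ty": 4,"tz": 0,"yaw": 5,"claw": 8.5},{"tx": 0.2,"ty": 4,"tz": 0,"yaw": 5,"claw": 8.5},{"tx": 0.2,"ty": 4,"tz": 0,"yaw": 5,"claw": 8.5},{"tx": 0.2,"ty": 4,"tz": 0,"yaw": 6,"claw": 8.5},{"tx": 0.2,"ty": 4,"tz": 0,"yaw": 6,"claw": 8.5},{"tx": 0.2,"ty": 4,"tz": 0,"yaw": 6,"claw": 8.5},{"tx": 0.2,"ty": 4,"tz": 0,"yaw": 6,"claw": 8.5},{"tx": 0.2,"ty": 4,"tz": 0,"yaw": 6,"claw": 8.5},{"tx": 0.2,"ty": 4,"tz": 0,"yaw": 6,"claw": 8.5},{"tx": 0.2,"ty": 4,"tz": 0,"yaw": 6,"claw": 8.5},{"tx": 0.2,"ty": 4,"tz": 0,"yaw": 6,"claw": 8.5},{"tx": 0.2,"ty": 4,"tz": 0,"yaw": 6,"claw": 8.5},{"tx": 0.2,"ty": 4,"tz": 0,"yaw": 6,"claw": 8.5},{"tx": 0.2,"ty": 4,"tz": 0,"yaw": 6,"claw": 8.5},{"tx": 0.2,"ty": 4,"tz": 0,"yaw": 0,"claw": 8.5},{"tx": 0,"ty": 0,"tz": 0,"yaw": 0,"claw": 8.5},{"tx": 0,"ty": 0,"tz": 0,"yaw": 0,"claw": 8.5}]'

```text
time_s: 18.2
position: [0.5805, 0.2024, 0.3199]
tool_rot: [[0.155, 0.988, 0.001], [0.988, -0.155, -0.0], [-0.0, 0.001, -1.0]]
ft_force: [-0.4, 0.8, 0.8]
grip_width: 0.085
gripper_force: 0.0
```

Run:
```python
from h import *
np.set_printoptions(precision=4,suppress=True)
o=env.observe();print(o['time_s'],o['position'],o['q'],o['tool_rot'][:,1])
im,d,c=grab('wrist','w4.png');np.savez('pics/w4',im=im,d=d,T=c[2]);P=cloud(c,d)
q=P[(abs(P[...,2]-.1255)<.004)&(np.hypot(P[...,0]-.606,P[...,1]-.045)<.04)]
print('fork',len(q),cv2.minAreaRect(q[:,:2].astype(np.float32)),np.median(q,0))
q=P[(abs(P[...,2]-.123)<.008)&(np.hypot(P[...,0]-.648,P[...,1]-.317)<.03)]
print('pivot',len(q),np.median(q,0) if len(q) else'')
y=np.array([.156,.988]);x=np.array([.988,-.156])
q=P[(P[...,2]>.027)&(P[...,2]<.045)&(abs(P[...,0]-.63)<.08)&(P[...,1]>.02)&(P[...,1]<.34)]
s=(q[:,:2]-[.606,.045])@y; t=(q[:,:2]-[.606,.045])@x
print('s',[(round(-.03+.004*i,3),int(n)) for i,n in enumerate(np.histogram(s,np.arange(-.03,.3,.004))[0]) if n>15])
print('t',[(round(-.08+.004*i,3),int(n)) for i,n in enumerate(np.histogram(t,np.arange(-.08,.08,.004))[0]) if n>15])
im2,d2,c2=grab('scene');
P=cloud(c2,d2);q=P[(im2.max(2)<80)&(np.hypot(P[...,0]-.551,P[...,1]+.397)<.05)&(P[...,2]>.068)];print('pot',cv2.minEnclosingCircle(q[:,:2].astype(np.float32)))
q=P[(np.hypot(P[...,0]-.551,P[...,1]+.397)<.05)&(P[...,2]>.1)];print('brush',len(q),q.min(0),q.max(0),[np.median(q[abs(q[:,2]-z)<.015],0) for z in(.13,.16,.19)])
```

```text
18.2 [0.5805 0.2024 0.3199] [ 8.2052 26.6981 55.0501 -0.0143 98.2154 17.1069] [ 0.9879 -0.1548  0.0007]
fork 576 ((0.6090160012245178, 0.046220507472753525), (0.03199528902769089, 0.03545291721820831), 82.90606689453125) [0.6096 0.0475 0.1254]
pivot 652 [0.6346 0.3192 0.1173]
s [(-0.03, 21), (0.014, 31), (0.03, 17), (0.034, 90), (0.038, 60), (0.046, 17), (0.054, 17), (0.062, 17), (0.066, 17), (0.07, 19), (0.074, 17), (0.078, 19), (0.082, 20), (0.086, 24), (0.09, 16), (0.094, 38), (0.098, 105), (0.102, 45), (0.106, 98), (0.11, 63), (0.114, 20), (0.118, 17), (0.122, 19), (0.126, 20), (0.134, 20), (0.138, 18), (0.146, 16), (0.15, 18), (0.154, 18), (0.158, 18), (0.162, 18), (0.166, 33), (0.17, 141), (0.174, 42), (0.178, 133), (0.182, 53), (0.186, 21), (0.19, 19), (0.194, 21), (0.198, 22), (0.202, 24), (0.206, 25), (0.21, 23), (0.214, 23), (0.218, 26), (0.222, 24), (0.226, 21), (0.23, 21), (0.234, 24), (0.238, 86), (0.242, 132), (0.246, 24)]
t [(-0.048, 29), (-0.044, 157), (-0.04, 244), (-0.036, 181), (-0.032, 65), (-0.028, 62), (-0.024, 58), (-0.02, 49), (-0.016, 64), (-0.012, 61), (-0.008, 60), (-0.004, 63), (0.0, 63), (0.004, 60), (0.008, 56), (0.012, 81), (0.016, 97), (0.02, 234), (0.024, 236), (0.028, 95)]
pot ((0.5531866550445557, -0.39597243070602417), 0.027564307674765587)
brush 205 [ 0.5464 -0.4045  0.1003] [ 0.5616 -0.3885  0.2079] [array([ 0.557 , -0.3949,  0.1363]), array([ 0.5578, -0.3936,  0.1609]), array([ 0.5567, -0.3947,  0.193 ])]
```

View pics/w4.png

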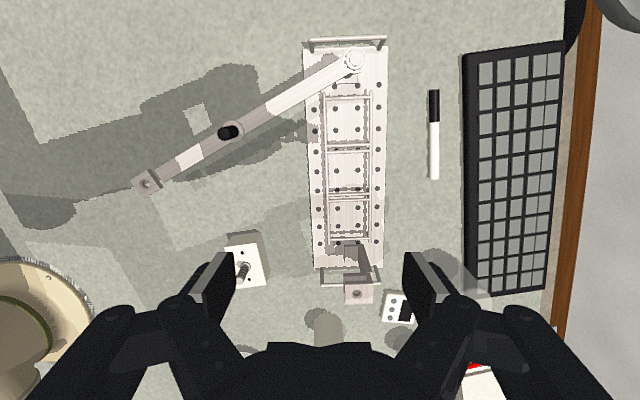

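The wrist picture shows the rack with empty pockets at (347,118), (348,172) and (350,216). The pivot is at (355,61), the fork hole at (355,294), the knob at (229,132), the lug at (147,183) and the pin block at (243,265). Fitting the axis.

Run:
```python
from h import *
np.set_printoptions(precision=4,suppress=True)
z=np.load('pics/w4.npz');im,d=z['im'],z['d'];K,D,_=cam('wrist');c=(K,D,z['T']);P=cloud(c,d)
f,p=onplane(c,[(355.5,294)],.1255)[0],onplane(c,[(355,61)],.123)[0];print('fork',f,'piv',p,np.linalg.norm((p-f)[:2]),np.degrees(np.arctan2(*(p-f)[:2][::-1])))
print('lug',onplane(c,[(147,183)],.116),'knobtop',onplane(c,[(229,128)],.156),'pin',P[262:282,236:250].reshape(-1,3)[P[262:282,236:250,2].ravel()>.06].mean(0))
q=P[(P[...,2]>.027)&(P[...,2]<.042)&(abs(P[...,0]-.62)<.08)&(P[...,1]>.07)&(P[...,1]<.31)]
for a in (80,80.5,81,81.5,82):
    y=np.array([np.cos(np.radians(a)),np.sin(np.radians(a))]);x=np.array([y[1],-y[0]])
    t=(q[:,:2]-f[:2])@x; h,e=np.histogram(t,np.arange(-.06,.06,.002)); print(a,[(round(float(e[i]),3),int(n)) for i,n in enumerate(h) if n>60])
# rack base plate 
b=P[(P[...,2]>.006)&(P[...,2]<.018)&(abs(P[...,0]-.62)<.1)&(P[...,1]>.0)&(P[...,1]<.36)]
print('base',cv2.minAreaRect(b[:,:2].astype(np.float32)))
```

```text
fork [0.6049 0.0468 0.1255] piv [0.6369 0.3189 0.123 ] 0.2739597247762499 83.29603808766531
lug [[0.3814 0.2284 0.116 ]] knobtop [[0.5048 0.2746 0.156 ]] pin [0.4507 0.0746 0.087 ]
80 [(-0.046, 61), (-0.044, 86), (-0.042, 98), (-0.04, 78), (-0.038, 85), (-0.036, 88), (-0.034, 81), (0.016, 69), (0.018, 99), (0.02, 88), (0.022, 106), (0.024, 80), (0.026, 77)]
80.5 [(-0.044, 71), (-0.042, 94), (-0.04, 105), (-0.038, 95), (-0.036, 107), (-0.034, 76), (0.018, 75), (0.02, 103), (0.022, 99), (0.024, 117), (0.026, 83), (0.028, 77)]
81 [(-0.042, 88), (-0.04, 114), (-0.038, 109), (-0.036, 110), (-0.034, 91), (-0.032, 69), (0.02, 70), (0.022, 113), (0.024, 132), (0.026, 120), (0.028, 85)]
81.5 [(-0.04, 108), (-0.038, 94), (-0.036, 192), (-0.034, 97), (-0.032, 66), (0.022, 83), (0.024, 117), (0.026, 167), (0.028, 121), (0.03, 72)]
82 [(-0.038, 108), (-0.036, 166), (-0.034, 155), (-0.032, 110), (0.024, 88), (0.026, 152), (0.028, 189), (0.03, 104)]
base ((0.6220415234565735, 0.1838751584291458), (0.3401812016963959, 0.11673887819051743), 83.51161193847656)
```

Request:
servo_tool --newtons 35 --steps '[{"tx": -0.3,"ty": -3,"tz": 0,"yaw": 1.2,"claw": 8.5},{"tx": -0.3,"ty": -4,"tz": 0,"yaw": 1.2,"claw": 8.5},{"tx": -0.4,"ty": -4,"tz": 0,"yaw": 0,"claw": 8.5},{"tx": -0.4,"ty": -4,"tz": -2,"yaw": 0,"claw": 8.5},{"tx": -0.4,"ty": -4,"tz": -2,"yaw": 0,"claw": 8.5},{"tx": -0.4,"ty": -4,"tz": -3,"yaw": 0,"claw": 8.5},{"tx": -0.4,"ty": -4,"tz": -3,"yaw": 0,"claw": 8.5},{"tx": -0.4,"ty": -3.4,"tz": -3,"yaw": 0,"claw": 8.5},{"tx": 0,"ty": 0,"tz": 0,"yaw": 0,"claw": 8.5},{"tx": 0,"ty": 0,"tz": 0,"yaw": 0,"claw": 8.5}]'

```text
time_s: 19.3
position: [0.5503, -0.1033, 0.1897]
tool_rot: [[0.118, 0.993, -0.0], [0.993, -0.118, 0.0], [0.0, -0.0, -1.0]]
ft_force: [0.8, 0.8, 0.2]
grip_width: 0.0848
gripper_force: 0.0
```

```bash
python3 j.py wrist scene
```

```text
19.3 [ 0.5503 -0.1033  0.1897] 0.08481676162083585
wrist 140 c 0.4437 0.0624 r 0.0058 0.08329550142217998
wrist 126 c 0.6241 0.0323 r 0.0055 0.08909086474036593
wrist 1156 c 0.7499 -0.0186 r 0.0246 0.08885841928604603
wrist 1032 c 0.5504 -0.1017 r 0.0262 0.08927486453346106
wrist 1106 c 0.4872 -0.201 r 0.0266 0.08764252451591073
scene 132 c 0.4875 -0.1999 r 0.0275 0.0870114298976345
scene 137 c 0.5506 -0.0995 r 0.0268 0.08755220237099959
scene 150 c 0.5373 -0.3067 r 0.0275 0.08767441315171726
scene 58 c 0.6262 0.0456 r 0.0151 0.08835073744081268
```

Request:
servo_tool --steps '[{"tx": 0,"ty": 0.15,"tz": -2,"yaw": 0,"claw": 8.5},{"tx": 0,"ty": 0,"tz": -3,"yaw": 0,"claw": 8.5},{"tx": 0,"ty": 0,"tz": -3,"yaw": 0,"claw": 8.5},{"tx": 0,"ty": 0,"tz": -2.5,"yaw": 0,"claw": 8.5},{"tx": 0,"ty": 0,"tz": -1.5,"yaw": 0,"claw": 8.5},{"tx": 0,"ty": 0,"tz": 0,"yaw": 0,"claw": 4.5},{"tx": 0,"ty": 0,"tz": 0,"yaw": 0,"claw": 4.5},{"tx": 0,"ty": 0,"tz": 0,"yaw": 0,"claw": 4.5},{"tx": 0,"ty": 0,"tz": 0,"yaw": 0,"claw": 4.5},{"tx": 0,"ty": 0,"tz": 0,"yaw": 0,"claw": 4.5},{"tx": 0,"ty": 0,"tz": 0,"yaw": 0,"claw": 4.5},{"tx": 0,"ty": 0,"tz": 0,"yaw": 0,"claw": 4.5}]'

```text
time_s: 20.6
position: [0.5514, -0.1005, 0.0712]
tool_rot: [[0.115, 0.993, 0.003], [0.993, -0.115, -0.001], [-0.0, 0.003, -1.0]]
ft_force: [-1.7, 1.6, 7.1]
grip_width: 0.0524
gripper_force: 36.6
```

Request:
servo_tool --steps '[{"tx": 0,"ty": 0,"tz": 2,"yaw": 0,"claw": 4.5},{"tx": 0,"ty": 0,"tz": 4,"yaw": 0,"claw": 4.5},{"tx": 0,"ty": 0,"tz": 4,"yaw": 0,"claw": 4.5},{"tx": 0,"ty": 0,"tz": 4,"yaw": 0,"claw": 4.5},{"tx": 0.8,"ty": 3,"tz": 1,"yaw": 0,"claw": 4.5},{"tx": 0.8,"ty": 3.6,"tz": 0,"yaw": 0,"claw": 4.5},{"tx": 0.8,"ty": 4,"tz": 0,"yaw": 0,"claw": 4.5},{"tx": 0.8,"ty": 4,"tz": 0,"yaw": 0,"claw": 4.5},{"tx": 0.8,"ty": 4,"tz": 0,"yaw": 0,"claw": 4.5},{"tx": 0.8,"ty": 4,"tz": 0,"yaw": 0,"claw": 4.5},{"tx": 0.8,"ty": 4,"tz": 0,"yaw": 0,"claw": 4.5},{"tx": 0.8,"ty": 4,"tz": 0,"yaw": 0,"claw": 4.5},{"tx": 0.8,"ty": 3.1,"tz": 0,"yaw": 0,"claw": 4.5},{"tx": 0.8,"ty": 2,"tz": 0,"yaw": 0,"claw": 4.5},{"tx": 0,"ty": 0,"tz": 0,"yaw": 0,"claw": 4.5},{"tx": 0,"ty": 0,"tz": 0,"yaw": 0,"claw": 4.5}]'

```text
time_s: 22.2
position: [0.6305, 0.2565, 0.2197]
tool_rot: [[0.114, 0.993, 0.0], [0.993, -0.114, -0.0], [-0.0, 0.0, -1.0]]
ft_force: [-0.5, -0.1, -1.2]
grip_width: 0.0519
gripper_force: 37.1
```

```bash
cat > r.py <<'E'
from h import *
np.set_printoptions(precision=4,suppress=True)
o=env.observe();p=o['position'];print(o['time_s'],p,o['grip_width'])
for n in('wrist','scene'):
    im,d,c=grab(n,n+'_r%.0f.png'%o['time_s']);P=cloud(c,d)
    q=P[(abs(P[...,2]-(p[2]+.02))<.006)&(np.hypot(P[...,0]-p[0],P[...,1]-p[1])<.035)]
    if len(q)>10: print(n,'held rim',len(q),cv2.minEnclosingCircle(q[:,:2].astype(np.float32)))
E
python3 r.py; python3 j.py scene top
```

```text
22.2 [0.6305 0.2565 0.2197] 0.051940982107694024
wrist held rim 4395 ((0.6314173340797424, 0.2630579471588135), 0.03337853401899338)
scene held rim 102 ((0.6296656131744385, 0.24874813854694366), 0.03249809518456459)
22.3 [0.6306 0.2556 0.2199] 0.05212869542943478
scene 133 c 0.4877 -0.199 r 0.0272 0.08683695964428673
scene 150 c 0.5359 -0.3051 r 0.0274 0.0874761306771491
scene 58 c 0.6264 0.0455 r 0.0153 0.0882735813929062
top 32 c 0.7487 -0.0197 r 0.0247 0.08856972624358228
top 77 c 0.7351 -0.4662 r 0.0362 0.08680770019671158
top 89 c 0.535 -0.3076 r 0.0263 0.08926055365233454
top 90 c 0.4852 -0.2021 r 0.026 0.08936393356733152
```

Request:
servo_tool --steps '[{"tx": 0,"ty": 0,"tz": -3,"yaw": 0,"claw": 4.5},{"tx": 0,"ty": 0,"tz": -4,"yaw": 0,"claw": 4.5},{"tx": 0,"ty": 0,"tz": -3,"yaw": 0,"claw": 4.5},{"tx": 0,"ty": 0,"tz": -1,"yaw": 0,"claw": 4.5},{"tx": 0,"ty": 0,"tz": -1,"yaw": 0,"claw": 4.5},{"tx": 0,"ty": 0,"tz": -0.6,"yaw": 0,"claw": 4.5},{"tx": 0,"ty": 0,"tz": -0.6,"yaw": 0,"claw": 4.5},{"tx": 0,"ty": 0,"tz": -0.2,"yaw": 0,"claw": 4.5},{"tx": 0,"ty": 0,"tz": 0,"yaw": 0,"claw": 4.5},{"tx": 0,"ty": 0,"tz": 0,"yaw": 0,"claw": 4.5},{"tx": 0,"ty": 0,"tz": 0,"yaw": 0,"claw": 4.5}]'

```text
time_s: 23.5
position: [0.6308, 0.2566, 0.086]
tool_rot: [[0.115, 0.993, 0.001], [0.993, -0.115, 0.0], [0.0, 0.001, -1.0]]
ft_force: [-0.5, -0.4, -0.9]
grip_width: 0.0522
gripper_force: 37.1
```

Request:
servo_tool --steps '[{"tx": 0,"ty": 0,"tz": -0.2,"yaw": 0,"claw": 4.5},{"tx": 0,"ty": 0,"tz": 0,"yaw": 0,"claw": 8.5},{"tx": 0,"ty": 0,"tz": 0,"yaw": 0,"claw": 8.5},{"tx": 0,"ty": 0,"tz": 0,"yaw": 0,"claw": 8.5},{"tx": 0,"ty": 0,"tz": 0,"yaw": 0,"claw": 8.5},{"tx": 0,"ty": 0,"tz": 1,"yaw": 0,"claw": 8.5},{"tx": 0,"ty": 0,"tz": 4,"yaw": 0,"claw": 8.5},{"tx": 0,"ty": 0,"tz": 4,"yaw": 0,"claw": 8.5},{"tx": 0,"ty": 0,"tz": 4.6,"yaw": 0,"claw": 8.5}]'

```text
time_s: 24.4
position: [0.6302, 0.2564, 0.2213]
tool_rot: [[0.115, 0.993, -0.001], [0.993, -0.115, -0.0], [-0.0, -0.001, -1.0]]
ft_force: [0.4, 0.2, -0.9]
grip_width: 0.0848
gripper_force: 0.0
```

Request:
servo_tool --steps '[{"tx": -1,"ty": -2.8,"tz": 0,"yaw": 0,"claw": 8.5},{"tx": -1.3,"ty": -4,"tz": 0,"yaw": 0,"claw": 8.5},{"tx": -1.3,"ty": -4,"tz": 0,"yaw": 0,"claw": 8.5},{"tx": -1.3,"ty": -4,"tz": 0,"yaw": 0,"claw": 8.5},{"tx": -1.3,"ty": -4,"tz": 0,"yaw": 0,"claw": 8.5},{"tx": -1.3,"ty": -4,"tz": 0,"yaw": 0,"claw": 8.5},{"tx": -1.3,"ty": -4,"tz": 0,"yaw": 0,"claw": 8.5},{"tx": -1.3,"ty": -4,"tz": 0,"yaw": 0,"claw": 8.5},{"tx": -1.3,"ty": -4,"tz": 0,"yaw": 0,"claw": 8.5},{"tx": -1.3,"ty": -4,"tz": -1,"yaw": 0,"claw": 8.5},{"tx": -1,"ty": -4,"tz": -1,"yaw": 0,"claw": 8.5},{"tx": -0.6,"ty": -3,"tz": -1,"yaw": 0,"claw": 8.5},{"tx": 0,"ty": 0,"tz": 0,"yaw": 0,"claw": 8.5},{"tx": 0,"ty": 0,"tz": 0,"yaw": 0,"claw": 8.5}]'

```text
time_s: 25.8
position: [0.4876, -0.2017, 0.19]
tool_rot: [[0.116, 0.993, 0.0], [0.993, -0.116, 0.0], [0.0, 0.0, -1.0]]
ft_force: [0.5, -0.4, 0.4]
grip_width: 0.0851
gripper_force: 0.0
```

```bash
sed -i 's/reg=(.3,.75,-.5,.1)/reg=(.3,.75,-.5,.3)/; s/<.097)/<.106)/' j.py; python3 j.py
```

```text
25.8 [ 0.4876 -0.2017  0.19  ] 0.08513096366048141
wrist 1037 c 0.4872 -0.2014 r 0.0261 0.08927476268931889
wrist 1043 c 0.5364 -0.3065 r 0.0262 0.08750687446663075
scene 133 c 0.4881 -0.2 r 0.0268 0.08706319964114684
scene 155 c 0.5369 -0.3056 r 0.0268 0.0871239351165044
scene 281 c 0.6302 0.2541 r 0.0271 0.09375534929530782
scene 100 c 0.6115 0.0471 r 0.0256 0.09672485566154082
top 75 c 0.7483 -0.02 r 0.0244 0.09850230877976851
top 103 c 0.7362 -0.4663 r 0.0356 0.09164916488615948
top 153 c 0.6285 0.2536 r 0.026 0.09774022082493428
```

Request:
servo_tool --steps '[{"tx": 0,"ty": 0,"tz": -2,"yaw": 0,"claw": 8.5},{"tx": 0,"ty": 0,"tz": -3,"yaw": 0,"claw": 8.5},{"tx": 0,"ty": 0,"tz": -3,"yaw": 0,"claw": 8.5},{"tx": 0,"ty": 0,"tz": -2.5,"yaw": 0,"claw": 8.5},{"tx": 0,"ty": 0,"tz": -1.5,"yaw": 0,"claw": 8.5},{"tx": 0,"ty": 0,"tz": 0,"yaw": 0,"claw": 4.5},{"tx": 0,"ty": 0,"tz": 0,"yaw": 0,"claw": 4.5},{"tx": 0,"ty": 0,"tz": 0,"yaw": 0,"claw": 4.5},{"tx": 0,"ty": 0,"tz": 0,"yaw": 0,"claw": 4.5},{"tx": 0,"ty": 0,"tz": 0,"yaw": 0,"claw": 4.5},{"tx": 0,"ty": 0,"tz": 0,"yaw": 0,"claw": 4.5},{"tx": 0,"ty": 0,"tz": 0,"yaw": 0,"claw": 4.5}]'

```text
time_s: 27.15
position: [0.4882, -0.2016, 0.0707]
tool_rot: [[0.115, 0.993, 0.002], [0.993, -0.115, -0.001], [-0.001, 0.002, -1.0]]
ft_force: [-1.0, 2.4, 6.9]
grip_width: 0.0518
gripper_force: 36.8
```

Request:
servo_tool --steps '[{"tx": 0,"ty": 0,"tz": 2,"yaw": 0,"claw": 4.5},{"tx": 0,"ty": 0,"tz": 4,"yaw": 0,"claw": 4.5},{"tx": 0,"ty": 0,"tz": 4,"yaw": 0,"claw": 4.5},{"tx": 0,"ty": 0,"tz": 4,"yaw": 0,"claw": 4.5},{"tx": 1.2,"ty": 3,"tz": 1,"yaw": 0,"claw": 4.5},{"tx": 1.4,"ty": 4,"tz": 0,"yaw": 0,"claw": 4.5},{"tx": 1.4,"ty": 4,"tz": 0,"yaw": 0,"claw": 4.5},{"tx": 1.4,"ty": 4,"tz": 0,"yaw": 0,"claw": 4.5},{"tx": 1.4,"ty": 4,"tz": 0,"yaw": 0,"claw": 4.5},{"tx": 1.4,"ty": 4,"tz": 0,"yaw": 0,"claw": 4.5},{"tx": 1.4,"ty": 4,"tz": 0,"yaw": 0,"claw": 4.5},{"tx": 1.4,"ty": 4,"tz": 0,"yaw": 0,"claw": 4.5},{"tx": 1.4,"ty": 4,"tz": 0,"yaw": 0,"claw": 4.5},{"tx": 1,"ty": 3.5,"tz": 0,"yaw": 0,"claw": 4.5},{"tx": 0,"ty": 0,"tz": 0,"yaw": 0,"claw": 4.5},{"tx": 0,"ty": 0,"tz": 0,"yaw": 0,"claw": 4.5}]'

```text
time_s: 28.75
position: [0.6214, 0.1841, 0.2193]
tool_rot: [[0.113, 0.994, -0.0], [0.994, -0.113, -0.0], [-0.0, -0.0, -1.0]]
ft_force: [-0.5, -0.7, 0.0]
grip_width: 0.0516
gripper_force: 37.1
```

Request:
servo_tool --steps '[{"tx": 0,"ty": 0,"tz": -3,"yaw": 0,"claw": 4.5},{"tx": 0,"ty": 0,"tz": -4,"yaw": 0,"claw": 4.5},{"tx": 0,"ty": 0,"tz": -3,"yaw": 0,"claw": 4.5},{"tx": 0,"ty": 0,"tz": -1,"yaw": 0,"claw": 4.5},{"tx": 0,"ty": 0,"tz": -1,"yaw": 0,"claw": 4.5},{"tx": 0,"ty": 0,"tz": -0.6,"yaw": 0,"claw": 4.5},{"tx": 0,"ty": 0,"tz": -0.6,"yaw": 0,"claw": 4.5},{"tx": 0,"ty": 0,"tz": -0.3,"yaw": 0,"claw": 4.5},{"tx": 0,"ty": 0,"tz": 0,"yaw": 0,"claw": 4.5},{"tx": 0,"ty": 0,"tz": 0,"yaw": 0,"claw": 4.5}]'

```text
time_s: 29.75
position: [0.6219, 0.1835, 0.085]
tool_rot: [[0.115, 0.993, 0.001], [0.993, -0.115, 0.0], [0.0, 0.001, -1.0]]
ft_force: [0.3, -0.3, -2.4]
grip_width: 0.0518
gripper_force: 37.1
```

Request:
servo_tool --steps '[{"tx": 0,"ty": 0,"tz": -0.1,"yaw": 0,"claw": 4.5},{"tx": 0,"ty": 0,"tz": 0,"yaw": 0,"claw": 8.5},{"tx": 0,"ty": 0,"tz": 0,"yaw": 0,"claw": 8.5},{"tx": 0,"ty": 0,"tz": 0,"yaw": 0,"claw": 8.5},{"tx": 0,"ty": 0,"tz": 0,"yaw": 0,"claw": 8.5},{"tx": 0,"ty": 0,"tz": 1,"yaw": 0,"claw": 8.5},{"tx": 0,"ty": 0,"tz": 4,"yaw": 0,"claw": 8.5},{"tx": 0,"ty": 0,"tz": 4,"yaw": 0,"claw": 8.5},{"tx": 0,"ty": 0,"tz": 4.6,"yaw": 0,"claw": 8.5}]'

```text
time_s: 30.65
position: [0.6212, 0.1834, 0.2213]
tool_rot: [[0.115, 0.993, -0.001], [0.993, -0.115, -0.0], [-0.0, -0.001, -1.0]]
ft_force: [-0.2, -0.3, -0.9]
grip_width: 0.0852
gripper_force: 0.0
```

Request:
servo_tool --steps '[{"tx": -0.5,"ty": -3,"tz": 0,"yaw": 0,"claw": 8.5},{"tx": -0.7,"ty": -4,"tz": 0,"yaw": 0,"claw": 8.5},{"tx": -0.7,"ty": -4,"tz": 0,"yaw": 0,"claw": 8.5},{"tx": -0.7,"ty": -4,"tz": 0,"yaw": 0,"claw": 8.5},{"tx": -0.7,"ty": -4,"tz": 0,"yaw": 0,"claw": 8.5},{"tx": -0.7,"ty": -4,"tz": 0,"yaw": 0,"claw": 8.5},{"tx": -0.7,"ty": -4,"tz": 0,"yaw": 0,"claw": 8.5},{"tx": -0.7,"ty": -4,"tz": 0,"yaw": 0,"claw": 8.5},{"tx": -0.7,"ty": -4,"tz": 0,"yaw": 0,"claw": 8.5},{"tx": -0.7,"ty": -4,"tz": -1,"yaw": 0,"claw": 8.5},{"tx": -0.7,"ty": -4,"tz": -1,"yaw": 0,"claw": 8.5},{"tx": -0.7,"ty": -3,"tz": -1,"yaw": 0,"claw": 8.5},{"tx": -0.3,"ty": -3,"tz": 0,"yaw": 0,"claw": 8.5},{"tx": 0,"ty": 0,"tz": 0,"yaw": 0,"claw": 8.5},{"tx": 0,"ty": 0,"tz": 0,"yaw": 0,"claw": 8.5}]'

```text
time_s: 32.15
position: [0.5366, -0.3068, 0.19]
tool_rot: [[0.116, 0.993, 0.0], [0.993, -0.116, -0.0], [-0.0, 0.0, -1.0]]
ft_force: [0.0, -0.4, 0.0]
grip_width: 0.0848
gripper_force: 0.0
```

```bash
python3 j.py
```

```text
32.15 [ 0.5366 -0.3068  0.19  ] 0.0848036935476963
wrist 1033 c 0.5372 -0.3068 r 0.0262 0.08922227573750904
wrist 162 c 0.6488 -0.3732 r 0.0037 0.09363024059015773
wrist 138 c 0.5524 -0.3967 r 0.0036 0.09348414236591489
wrist 424 c 0.7456 -0.4411 r 0.0085 0.09443339517455802
wrist 155 c 0.4634 -0.4108 r 0.0035 0.09472325026662382
scene 151 c 0.5371 -0.3053 r 0.0267 0.08743412701877629
scene 268 c 0.6214 0.1823 r 0.0268 0.09425635232988433
scene 285 c 0.6307 0.2546 r 0.0273 0.09364509721785352
scene 102 c 0.6106 0.0473 r 0.0248 0.09685201064157445
top 70 c 0.7491 -0.0197 r 0.0247 0.09805268384810262
top 100 c 0.7368 -0.4665 r 0.0358 0.0915919886051344
top 146 c 0.6281 0.2544 r 0.0268 0.09719004713095525
top 131 c 0.6194 0.1824 r 0.0264 0.0974688443565459
```

Request:
servo_tool --steps '[{"tx": 0,"ty": 0,"tz": -2,"yaw": 0,"claw": 8.5},{"tx": 0,"ty": 0,"tz": -3,"yaw": 0,"claw": 8.5},{"tx": 0,"ty": 0,"tz": -3,"yaw": 0,"claw": 8.5},{"tx": 0,"ty": 0,"tz": -2.5,"yaw": 0,"claw": 8.5},{"tx": 0,"ty": 0,"tz": -1.5,"yaw": 0,"claw": 8.5},{"tx": 0,"ty": 0,"tz": 0,"yaw": 0,"claw": 4.5},{"tx": 0,"ty": 0,"tz": 0,"yaw": 0,"claw": 4.5},{"tx": 0,"ty": 0,"tz": 0,"yaw": 0,"claw": 4.5},{"tx": 0,"ty": 0,"tz": 0,"yaw": 0,"claw": 4.5},{"tx": 0,"ty": 0,"tz": 0,"yaw": 0,"claw": 4.5},{"tx": 0,"ty": 0,"tz": 0,"yaw": 0,"claw": 4.5},{"tx": 0,"ty": 0,"tz": 0,"yaw": 0,"claw": 4.5}]'

```text
time_s: 33.5
position: [0.5372, -0.3068, 0.0709]
tool_rot: [[0.115, 0.993, 0.002], [0.993, -0.115, -0.001], [-0.001, 0.002, -1.0]]
ft_force: [-0.4, 2.5, 6.8]
grip_width: 0.0518
gripper_force: 36.9
```

Request:
servo_tool --steps '[{"tx": 0,"ty": 0,"tz": 2,"yaw": 0,"claw": 4.5},{"tx": 0,"ty": 0,"tz": 4,"yaw": 0,"claw": 4.5},{"tx": 0,"ty": 0,"tz": 4,"yaw": 0,"claw": 4.5},{"tx": 0,"ty": 0,"tz": 4,"yaw": 0,"claw": 4.5},{"tx": 0.6,"ty": 3,"tz": 1,"yaw": 0,"claw": 4.5},{"tx": 0.7,"ty": 4,"tz": 0,"yaw": 0,"claw": 4.5},{"tx": 0.7,"ty": 4,"tz": 0,"yaw": 0,"claw": 4.5},{"tx": 0.7,"ty": 4,"tz": 0,"yaw": 0,"claw": 4.5},{"tx": 0.7,"ty": 4,"tz": 0,"yaw": 0,"claw": 4.5},{"tx": 0.7,"ty": 4,"tz": 0,"yaw": 0,"claw": 4.5},{"tx": 0.7,"ty": 4,"tz": 0,"yaw": 0,"claw": 4.5},{"tx": 0.7,"ty": 4,"tz": 0,"yaw": 0,"claw": 4.5},{"tx": 0.7,"ty": 4,"tz": 0,"yaw": 0,"claw": 4.5},{"tx": 0.7,"ty": 4,"tz": 0,"yaw": 0,"claw": 4.5},{"tx": 0.7,"ty": 2.8,"tz": 0,"yaw": 0,"claw": 4.5},{"tx": 0,"ty": 0,"tz": 0,"yaw": 0,"claw": 4.5},{"tx": 0,"ty": 0,"tz": 0,"yaw": 0,"claw": 4.5}]'

```text
time_s: 35.2
position: [0.6125, 0.1116, 0.2194]
tool_rot: [[0.114, 0.994, -0.0], [0.994, -0.114, -0.0], [-0.0, -0.0, -1.0]]
ft_force: [-0.4, 0.1, -0.1]
grip_width: 0.0516
gripper_force: 36.9
```

Request:
servo_tool --steps '[{"tx": 0.05,"ty": 0.05,"tz": -3,"yaw": 0,"claw": 4.5},{"tx": 0,"ty": 0,"tz": -4,"yaw": 0,"claw": 4.5},{"tx": 0,"ty": 0,"tz": -3,"yaw": 0,"claw": 4.5},{"tx": 0,"ty": 0,"tz": -1,"yaw": 0,"claw": 4.5},{"tx": 0,"ty": 0,"tz": -1,"yaw": 0,"claw": 4.5},{"tx": 0,"ty": 0,"tz": -0.6,"yaw": 0,"claw": 4.5},{"tx": 0,"ty": 0,"tz": -0.6,"yaw": 0,"claw": 4.5},{"tx": 0,"ty": 0,"tz": -0.3,"yaw": 0,"claw": 4.5},{"tx": 0,"ty": 0,"tz": 0,"yaw": 0,"claw": 4.5},{"tx": 0,"ty": 0,"tz": 0,"yaw": 0,"claw": 4.5}]'

```text
time_s: 36.2
position: [0.6134, 0.1121, 0.085]
tool_rot: [[0.115, 0.993, 0.001], [0.993, -0.115, 0.0], [0.0, 0.001, -1.0]]
ft_force: [0.2, -0.6, -0.3]
grip_width: 0.0517
gripper_force: 36.9
```

Request:
servo_tool --steps '[{"tx": 0,"ty": 0,"tz": -0.1,"yaw": 0,"claw": 4.5},{"tx": 0,"ty": 0,"tz": 0,"yaw": 0,"claw": 8.5},{"tx": 0,"ty": 0,"tz": 0,"yaw": 0,"claw": 8.5},{"tx": 0,"ty": 0,"tz": 0,"yaw": 0,"claw": 8.5},{"tx": 0,"ty": 0,"tz": 0,"yaw": 0,"claw": 8.5},{"tx": 0,"ty": 0,"tz": 1,"yaw": 0,"claw": 8.5},{"tx": 0,"ty": 0,"tz": 4,"yaw": 0,"claw": 8.5},{"tx": 0,"ty": 0,"tz": 4,"yaw": 0,"claw": 8.5},{"tx": 0,"ty": 0,"tz": 4.6,"yaw": 0,"claw": 8.5}]'

```text
time_s: 37.1
position: [0.6127, 0.112, 0.2213]
tool_rot: [[0.115, 0.993, -0.001], [0.993, -0.115, 0.0], [-0.0, -0.001, -1.0]]
ft_force: [0.3, -1.0, 0.4]
grip_width: 0.0851
gripper_force: 0.0
```

Request:
servo_tool --steps '[{"tx": -1,"ty": 1.5,"tz": 0,"yaw": -6.4,"claw": 4},{"tx": -1.2,"ty": 1.6,"tz": 0,"yaw": -6.4,"claw": 4},{"tx": -1.2,"ty": 1.6,"tz": 0,"yaw": -6.4,"claw": 4},{"tx": -1.2,"ty": 1.6,"tz": 0,"yaw": -6.4,"claw": 4},{"tx": -1.2,"ty": 1.6,"tz": 0,"yaw": -6.4,"claw": 4},{"tx": -1.2,"ty": 1.6,"tz": 0,"yaw": -6.4,"claw": 4},{"tx": -1.2,"ty": 1.6,"tz": 0,"yaw": -6.4,"claw": 4},{"tx": -1.2,"ty": 1.6,"tz": 0,"yaw": -6.4,"claw": 4},{"tx": -1.2,"ty": 1.6,"tz": 0,"yaw": -6.4,"claw": 4},{"tx": -1.2,"ty": 1.4,"tz": 0,"yaw": -6.3,"claw": 4},{"tx": 0,"ty": 0,"tz": 0,"yaw": 0,"claw": 4},{"tx": 0,"ty": 0,"tz": 0,"yaw": 0,"claw": 4}]'

```text
time_s: 38.3
position: [0.4953, 0.2689, 0.2201]
tool_rot: [[0.942, 0.337, 0.001], [0.337, -0.942, 0.0], [0.001, 0.0, -1.0]]
ft_force: [0.1, -0.0, 0.9]
grip_width: 0.0401
gripper_force: 0.0
```

```bash
python3 - <<'E'
from h import *
np.set_printoptions(precision=4,suppress=True)
o=env.observe();print(o['time_s'],o['position'],o['q'])
im,d,c=grab('wrist','w5.png');np.savez('pics/w5',im=im,d=d,T=c[2]);
for n in('wrist','scene'):
    if n=='scene': im,d,c=grab(n)
    P=cloud(c,d)
    q=P[(im.max(2)<70)&(P[...,2]>.12)&(P[...,2]<.162)&(np.hypot(P[...,0]-.496,P[...,1]-.269)<.03)]
    print(n,'knob',len(q),cv2.minEnclosingCircle(q[:,:2].astype(np.float32)),q.min(0),q.max(0))
E
python3 j.py scene
```

```text
38.3 [0.4953 0.2689 0.2201] [16.4697 24.4663 75.1808 -0.0134 80.2985 86.7947]
wrist knob 476 ((0.4963645339012146, 0.27012526988983154), 0.006926679518073797) [0.4897 0.2633 0.1202] [0.5033 0.2772 0.1534]
scene knob 54 ((0.49736228585243225, 0.2696325182914734), 0.0071217967197299) [0.4952 0.2627 0.1207] [0.504  0.2766 0.1535]
38.4 [0.4957 0.2684 0.2198] 0.04000384787735874
scene 249 c 0.6136 0.1114 r 0.0265 0.09415995554147605
scene 267 c 0.622 0.1822 r 0.0268 0.09386868877721144
scene 284 c 0.6298 0.2534 r 0.0271 0.09396476849662794
scene 98 c 0.6116 0.047 r 0.0234 0.09556768840360552
```

View pics/w5.png

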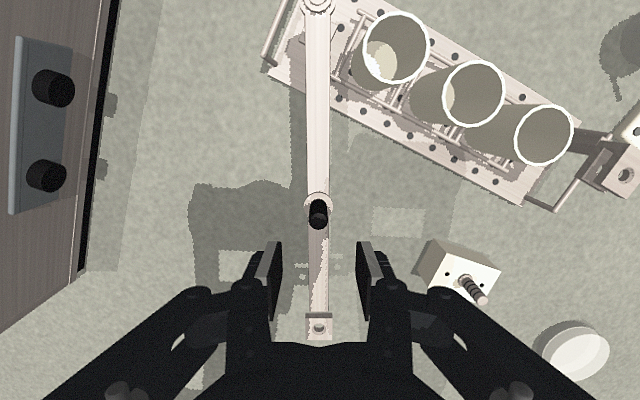

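All three jars are in their pockets, rims at (395,48), (473,93) and (543,134). The knob is between the fingers at (318,213). Lower the cage around it and swing the bar.

Request:
servo_tool --steps '[{"tx": 0.15,"ty": 0.05,"tz": -3,"yaw": 0,"claw": 3.6},{"tx": 0,"ty": 0,"tz": -3,"yaw": 0,"claw": 3.6},{"tx": 0,"ty": 0,"tz": -1.7,"yaw": 0,"claw": 3.6},{"tx": 0,"ty": 0,"tz": 0,"yaw": 0,"claw": 2.4},{"tx": 0,"ty": 0,"tz": 0,"yaw": 0,"claw": 2.4},{"tx": 0,"ty": 0,"tz": 0,"yaw": 0,"claw": 2.4},{"tx": 0,"ty": 0,"tz": 0,"yaw": 0,"claw": 2.4}]'

```text
time_s: 39.15
position: [0.4972, 0.2695, 0.1436]
tool_rot: [[0.943, 0.334, 0.002], [0.334, -0.943, 0.001], [0.002, 0.0, -1.0]]
ft_force: [-0.0, -0.2, 0.7]
grip_width: 0.0239
gripper_force: 0.0
```

Request:
servo_tool --steps '[{"tx": 0.38,"ty": -0.97,"tz": 0,"yaw": 4,"claw": 2.4},{"tx": 0.45,"ty": -0.95,"tz": 0,"yaw": 4,"claw": 2.4},{"tx": 0.52,"ty": -0.91,"tz": 0,"yaw": 4,"claw": 2.4},{"tx": 0.58,"ty": -0.87,"tz": 0,"yaw": 4,"claw": 2.4},{"tx": 0.64,"ty": -0.83,"tz": 0,"yaw": 4,"claw": 2.4},{"tx": 0.69,"ty": -0.78,"tz": 0,"yaw": 4,"claw": 2.4},{"tx": 0.75,"ty": -0.73,"tz": 0,"yaw": 4,"claw": 2.4},{"tx": 0.8,"ty": -0.68,"tz": 0,"yaw": 4,"claw": 2.4},{"tx": 0.84,"ty": -0.62,"tz": 0,"yaw": 4,"claw": 2.4},{"tx": 0.88,"ty": -0.56,"tz": 0,"yaw": 4,"claw": 2.4},{"tx": 0.92,"ty": -0.5,"tz": 0,"yaw": 4,"claw": 2.4},{"tx": 0.95,"ty": -0.43,"tz": 0,"yaw": 4,"claw": 2.4},{"tx": 0,"ty": 0,"tz": 0,"yaw": 0,"claw": 2.4}]'

```text
time_s: 40.45
position: [0.5816, 0.1807, 0.143]
tool_rot: [[0.383, 0.924, 0.002], [0.924, -0.383, 0.0], [0.001, 0.001, -1.0]]
ft_force: [-0.3, -0.7, 0.0]
grip_width: 0.0239
gripper_force: 0.0
```

Request:
servo_tool --steps '[{"tx": 0.49,"ty": -0.18,"tz": 0,"yaw": 2,"claw": 2.4},{"tx": 0.49,"ty": -0.18,"tz": 0,"yaw": 2,"claw": 2.4},{"tx": 0.5,"ty": -0.15,"tz": 0,"yaw": 2,"claw": 2.4},{"tx": 0.5,"ty": -0.15,"tz": 0,"yaw": 2,"claw": 2.4},{"tx": 0.51,"ty": -0.11,"tz": 0,"yaw": 2,"claw": 2.4},{"tx": 0.51,"ty": -0.11,"tz": 0,"yaw": 2,"claw": 2.4},{"tx": 0.52,"ty": -0.08,"tz": 0,"yaw": 2,"claw": 2.4},{"tx": 0.52,"ty": -0.08,"tz": 0,"yaw": 2,"claw": 2.4},{"tx": 0,"ty": 0,"tz": 0,"yaw": 0,"claw": 2.4},{"tx": 0,"ty": 0,"tz": 0,"yaw": 0,"claw": 2.4}]'

```text
time_s: 41.45
position: [0.6207, 0.171, 0.1428]
tool_rot: [[0.115, 0.993, 0.0], [0.993, -0.115, -0.0], [-0.0, 0.0, -1.0]]
ft_force: [0.2, -0.1, -0.9]
grip_width: 0.0238
gripper_force: 0.0
```

Now push past the lag, in small steps, watching the force.

Request:
servo_tool --steps '[{"tx": 0.3,"ty": -0.03,"tz": 0,"yaw": 0,"claw": 2.4},{"tx": 0.2,"ty": -0.03,"tz": 0,"yaw": 0,"claw": 2.4},{"tx": 0.1,"ty": 0,"tz": 0,"yaw": 0,"claw": 2.4},{"tx": 0,"ty": 0,"tz": 0,"yaw": 0,"claw": 2.4},{"tx": 0,"ty": 0,"tz": 0,"yaw": 0,"claw": 2.4}]'

```text
time_s: 41.95
position: [0.6248, 0.1705, 0.1426]
tool_rot: [[0.113, 0.994, -0.006], [0.994, -0.113, -0.0], [-0.001, -0.006, -1.0]]
ft_force: [-11.5, 0.3, 6.3]
grip_width: 0.024
gripper_force: 6.0
```

11.5 N against 0.7 N of friction means the bar is at its stop. Back off, rise, and check.

Request:
servo_tool --steps '[{"tx": -0.5,"ty": 0.05,"tz": 0,"yaw": 0,"claw": 2.8},{"tx": 0,"ty": 0,"tz": 0,"yaw": 0,"claw": 2.8},{"tx": 0,"ty": 0,"tz": 2,"yaw": 0,"claw": 3},{"tx": 0,"ty": 0,"tz": 4,"yaw": 0,"claw": 4},{"tx": 0,"ty": 0,"tz": 4,"yaw": 0,"claw": 4},{"tx": -1.5,"ty": -1,"tz": 0,"yaw": 0,"claw": 4},{"tx": -3,"ty": -1.5,"tz": 0,"yaw": 0,"claw": 4},{"tx": -3,"ty": -1.5,"tz": 0,"yaw": 0,"claw": 4},{"tx": -3,"ty": -1.5,"tz": 0,"yaw": 0,"claw": 4},{"tx": -3,"ty": -1.5,"tz": 0,"yaw": 0,"claw": 4},{"tx": -2,"ty": -1.5,"tz": 0,"yaw": 0,"claw": 4},{"tx": -2,"ty": -1.5,"tz": 0,"yaw": 0,"claw": 4},{"tx": 0,"ty": 0,"tz": 0,"yaw": 0,"claw": 4},{"tx": 0,"ty": 0,"tz": 0,"yaw": 0,"claw": 4}]'

```text
time_s: 43.35
position: [0.4475, 0.0705, 0.2429]
tool_rot: [[0.114, 0.993, 0.002], [0.993, -0.114, -0.0], [0.0, 0.002, -1.0]]
ft_force: [0.9, 0.4, -0.1]
grip_width: 0.0403
gripper_force: 0.0
```

Run:
```python
from h import *
np.set_printoptions(precision=4,suppress=True)
o=env.observe();print(o['time_s'],o['position'],o['q'])
A=grab('wrist','w6.png');B=grab('scene','s6.png')
for n,(im,d,c) in(('wrist',A),('scene',B)):
    P=cloud(c,d)
    q=P[(im.max(2)<70)&(P[...,2]>.12)&(P[...,2]<.162)&(np.hypot(P[...,0]-.62,P[...,1]-.17)<.04)]
    if len(q): print(n,'knob',len(q),cv2.minEnclosingCircle(q[:,:2].astype(np.float32)))
    q=P[(P[...,2]>.06)&(P[...,2]<.1)&(np.hypot(P[...,0]-.445,P[...,1]-.063)<.03)]
    if len(q): print(n,'pin',len(q),cv2.minEnclosingCircle(q[:,:2].astype(np.float32)),q.min(0),q.max(0),[np.median(q[abs(q[:,2]-z)<.008],0) for z in(.068,.08)])
    q=P[(P[...,2]>.121)&(P[...,2]<.13)&(np.hypot(P[...,0]-.605,P[...,1]-.047)<.03)]
    if len(q): print(n,'fork',len(q),cv2.minAreaRect(q[:,:2].astype(np.float32)))
    q=P[(P[...,2]>.036)&(P[...,2]<.046)&(np.hypot(P[...,0]-.445,P[...,1]-.063)<.06)]
    if len(q): print(n,'block',len(q),cv2.minAreaRect(q[:,:2].astype(np.float32)))
w=cv2.resize(A[0],(480,300)); s=cv2.resize(B[0][150:270,310:470],(320,240),interpolation=cv2.INTER_CUBIC)
cv2.imwrite('pics/m6.png',np.hstack([w,np.vstack([s,np.zeros((60,320,3),np.uint8)])])[:,:,::-1])
```

```text
43.35 [0.4475 0.0705 0.2429] [-6.0826 12.3849 89.5387  0.0088 77.9872  0.4591]
wrist knob 813 ((0.6190688610076904, 0.17161132395267487), 0.007499888073652983)
wrist pin 184 ((0.44295454025268555, 0.06462733447551727), 0.006865711882710457) [0.4364 0.0584 0.0603] [0.4495 0.0709 0.0853] [array([0.4445, 0.0696, 0.0666]), array([0.4435, 0.0654, 0.0833])]
wrist fork 1322 ((0.6085401177406311, 0.046857479959726334), (0.03041844256222248, 0.03742023929953575), 84.24990844726562)
wrist block 2522 ((0.44315066933631897, 0.0637841671705246), (0.050002727657556534, 0.07564426958560944), 0.028533928096294403)
scene knob 56 ((0.6225957870483398, 0.17102186381816864), 0.00650479132309556)
scene pin 39 ((0.44313564896583557, 0.06663822382688522), 0.007903528399765491) [0.4368 0.0591 0.0601] [0.4509 0.0712 0.0851] [array([0.4464, 0.0642, 0.0678]), array([0.446 , 0.0642, 0.0801])]
scene fork 156 ((0.6092276573181152, 0.04879537224769592), (0.028596699237823486, 0.03857272118330002), 81.97418975830078)
scene block 361 ((0.44395342469215393, 0.0652809739112854), (0.07546849548816681, 0.05449758097529411), 88.38250732421875)
```

View pics/m6.png

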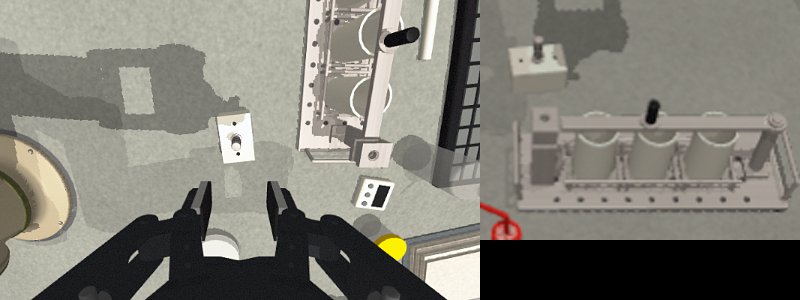

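The bar is closed: in the scene half it lies from the fork (543,125) to the post (775,125). The pin stands upright in the block at (236,142) in the wrist half. Grasp it at (0.443, 0.0646).

Request:
servo_tool --newtons 60 --steps '[{"tx": -0.45,"ty": -0.6,"tz": -2,"yaw": 0,"claw": 4},{"tx": 0,"ty": 0,"tz": -4,"yaw": 0,"claw": 4},{"tx": 0,"ty": 0,"tz": -4,"yaw": 0,"claw": 4},{"tx": 0,"ty": 0,"tz": -4,"yaw": 0,"claw": 4},{"tx": 0,"ty": 0,"tz": -2,"yaw": 0,"claw": 4},{"tx": 0,"ty": 0,"tz": -1.2,"yaw": 0,"claw": 4},{"tx": 0,"ty": 0,"tz": 0,"yaw": 0,"claw": 0.8},{"tx": 0,"ty": 0,"tz": 0,"yaw": 0,"claw": 0.8},{"tx": 0,"ty": 0,"tz": 0,"yaw": 0,"claw": 0.8},{"tx": 0,"ty": 0,"tz": 0,"yaw": 0,"claw": 0.8},{"tx": 0,"ty": 0,"tz": 0,"yaw": 0,"claw": 0.8},{"tx": 0,"ty": 0,"tz": 0,"yaw": 0,"claw": 0.8}]'

```text
time_s: 44.65
position: [0.4427, 0.0647, 0.0708]
tool_rot: [[0.113, 0.994, 0.001], [0.994, -0.113, -0.0], [-0.0, 0.001, -1.0]]
ft_force: [-0.5, -0.2, -0.7]
grip_width: 0.011
gripper_force: 58.4
```

Request:
servo_tool --steps '[{"tx": 0,"ty": 0,"tz": 1.5,"yaw": 0,"claw": 0.8},{"tx": 0,"ty": 0,"tz": 3,"yaw": 0,"claw": 0.8},{"tx": 0,"ty": 0,"tz": 4,"yaw": 0,"claw": 0.8},{"tx": 0,"ty": 0,"tz": 4,"yaw": 0,"claw": 0.8},{"tx": 0,"ty": 0,"tz": 2.9,"yaw": 0,"claw": 0.8},{"tx": 1.6,"ty": -0.3,"tz": 0,"yaw": 0,"claw": 0.8},{"tx": 3,"ty": -0.3,"tz": 0,"yaw": 0,"claw": 0.8},{"tx": 3,"ty": -0.3,"tz": 0,"yaw": 0,"claw": 0.8},{"tx": 3,"ty": -0.3,"tz": 0,"yaw": 0,"claw": 0.8},{"tx": 3,"ty": -0.3,"tz": 0,"yaw": 0,"claw": 0.8},{"tx": 1.6,"ty": -0.2,"tz": 0,"yaw": 0,"claw": 0.8},{"tx": 1,"ty": -0.1,"tz": 0,"yaw": 0,"claw": 0.8},{"tx": 0,"ty": 0,"tz": 0,"yaw": 0,"claw": 0.8},{"tx": 0,"ty": 0,"tz": 0,"yaw": 0,"claw": 0.8},{"tx": 0,"ty": 0,"tz": 0,"yaw": 0,"claw": 0.8}]'

```text
time_s: 46.15
position: [0.604, 0.0468, 0.2247]
tool_rot: [[0.113, 0.994, -0.0], [0.994, -0.113, 0.0], [-0.0, -0.0, -1.0]]
ft_force: [0.4, -0.6, -0.1]
grip_width: 0.0112
gripper_force: 58.8
```

Run:
```python
from h import *
np.set_printoptions(precision=4,suppress=True)
o=env.observe();p=o['position'];print(o['time_s'],p,o['grip_width'])
im,d,c=grab('wrist');np.savez('pics/w7',im=im,d=d,T=c[2])
K,D,T=c
def px(X): 
    Ti=np.linalg.inv(T);v=Ti[:3,:3]@np.array(X)+Ti[:3,3];return cv2.projectPoints(v.reshape(1,1,3),np.zeros(3),np.zeros(3),K,D)[0].ravel()
print(px([.605,.047,.1255]),px(p-[0,0,.0288]),px(p-[0,0,.0648]))
u,v=px([.605,.047,.14]).astype(int);a=im[max(0,v-75):v+75,u-100:u+100]; print('crop origin',u-100,max(0,v-75),a.shape)
im2,d2,c2=grab('scene');np.savez('pics/s7',im=im2,d=d2)
b=im2[165:225,315:375]; 
cv2.imwrite('pics/w7.png',np.hstack([cv2.resize(a,(500,375),interpolation=cv2.INTER_CUBIC),cv2.resize(b,(300,300),interpolation=cv2.INTER_CUBIC)[:, :] if 0 else np.vstack([cv2.resize(b,(300,300),interpolation=cv2.INTER_CUBIC),np.zeros((75,300,3),np.uint8)])])[:,:,::-1])
```

```text
46.15 [0.604  0.0468 0.2247] 0.011162548209673603
[319.2175 207.792 ] [317.9363 247.8728] [317.9614 224.2789]
crop origin 219 138 (150, 200, 3)
```

View pics/w7.png

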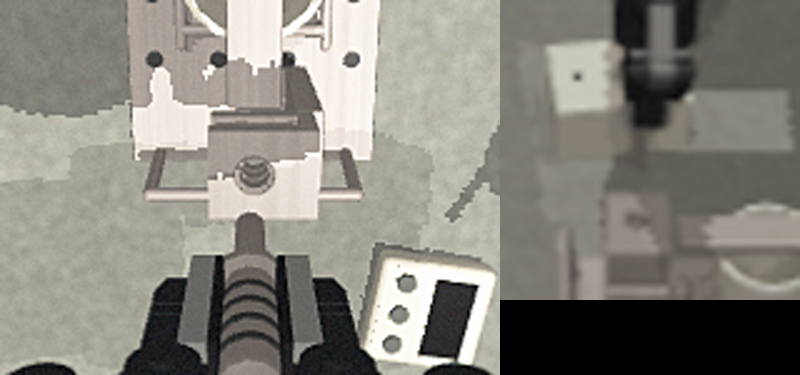

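The wrist crop shows the fork hole at (256,174) and the pin's tip at (250,213). The scene crop only shows the pin just above the fork. Converting both to the same frame.

Run:
```python
from h import *
np.set_printoptions(precision=4,suppress=True)
z=np.load('pics/w7.npz');im,d=z['im'],z['d'];K,D,_=cam('wrist');c=(K,D,z['T']);P=cloud(c,d)
g=cv2.cvtColor(im,cv2.COLOR_RGB2GRAY)
# hole: dark / deep pixels in the plate
pl=P[185:225,303:347]; m=(pl[...,2]<.121)
ys,xs=np.nonzero(m); k=np.hypot(xs+303-321.4,ys+185-207.6)<10; ys,xs=ys[k],xs[k]; print('deep px',len(xs), (xs.min()+xs.max())/2+303 if len(xs) else '', (ys.min()+ys.max())/2+185 if len(xs) else '')
print('hole',onplane(c,[(321.4,207.6)],.1255))
q=P[(abs(P[...,2]-.1255)<.003)&(np.hypot(P[...,0]-.605,P[...,1]-.047)<.03)];r=cv2.minAreaRect(q[:,:2].astype(np.float32));print('plate',r)
# pin shaft edges per row from depth
for v in (226,230,234,236):
    u=[i for i in range(290,350) if .15<P[v,i,2]<.21]; 
    if u: print(v,min(u),max(u),P[v,(min(u)+max(u))//2], P[v,min(u):max(u)+1].mean(0))
```

```text
deep px 96 320.5 205.5
hole [[0.6068 0.047  0.1255]]
plate ((0.6088805198669434, 0.04689989238977432), (0.02990856021642685, 0.03595526143908501), 83.13687133789062)
226 314 323 [0.6043 0.0495 0.1695] [0.6046 0.0488 0.1679]
230 313 324 [0.6043 0.0495 0.1762] [0.6045 0.0486 0.1742]
234 313 324 [0.6043 0.0497 0.1827] [nan nan nan]
236 313 324 [0.6043 0.0497 0.1857] [0.6045 0.0489 0.184 ]
```

Request:
servo_tool --steps '[{"tx": 0.2,"ty": 0.12,"tz": -1,"yaw": 0,"claw": 0.8},{"tx": 0,"ty": 0,"tz": -1.5,"yaw": 0,"claw": 0.8},{"tx": 0,"ty": 0,"tz": -0.5,"yaw": 0,"claw": 0.8},{"tx": 0,"ty": 0,"tz": 0,"yaw": 0,"claw": 0.8},{"tx": 0,"ty": 0,"tz": 0,"yaw": 0,"claw": 0.8}]'

```text
time_s: 46.75
position: [0.6067, 0.0479, 0.1948]
tool_rot: [[0.113, 0.994, 0.0], [0.994, -0.113, -0.0], [0.0, 0.0, -1.0]]
ft_force: [0.4, 1.0, -0.6]
grip_width: 0.0114
gripper_force: 58.8
```

Run:
```python
from h import *
np.set_printoptions(precision=4,suppress=True)
o=env.observe();p=o['position'];print(o['time_s'],p)
im,d,c=grab('wrist');P=cloud(c,d);K,D,T=c;np.savez('pics/w8',im=im,d=d,T=T)
Ti=np.linalg.inv(T);v=Ti[:3,:3]@(p-[0,0,.0648])+Ti[:3,3];u,v=cv2.projectPoints(v.reshape(1,1,3),np.zeros(3),np.zeros(3),K,D)[0].ravel();print(u,v)
for r in range(int(v)+2,int(v)+14,3):
    a=[i for i in range(int(u)-20,int(u)+20) if .135<P[r,i,2]<.20]
    if a: print(r,min(a),max(a),np.nanmean(P[r,min(a):max(a)+1],0),np.nanmax(P[r,min(a):max(a)+1],0))
u,v=int(u),int(v);a=im[v-60:v+40,u-60:u+60];print('org',u-60,v-60)
cv2.imwrite('pics/w8.png',cv2.resize(a,(720,600),interpolation=cv2.INTER_CUBIC)[:,:,::-1])
```

```text
46.75 [0.6067 0.0479 0.1948]
317.89384460189956 224.25539761115596
226 314 323 [0.6074 0.05   0.1382] [0.6103 0.0508 0.1404]
229 313 324 [0.6073 0.0496 0.1424] [0.6108 0.0506 0.1447]
232 313 324 [0.6073 0.0497 0.1475] [0.6107 0.0509 0.1501]
235 313 324 [0.6073 0.0498 0.1523] [0.6106 0.0508 0.1545]
org 257 164
```

View pics/w8.png

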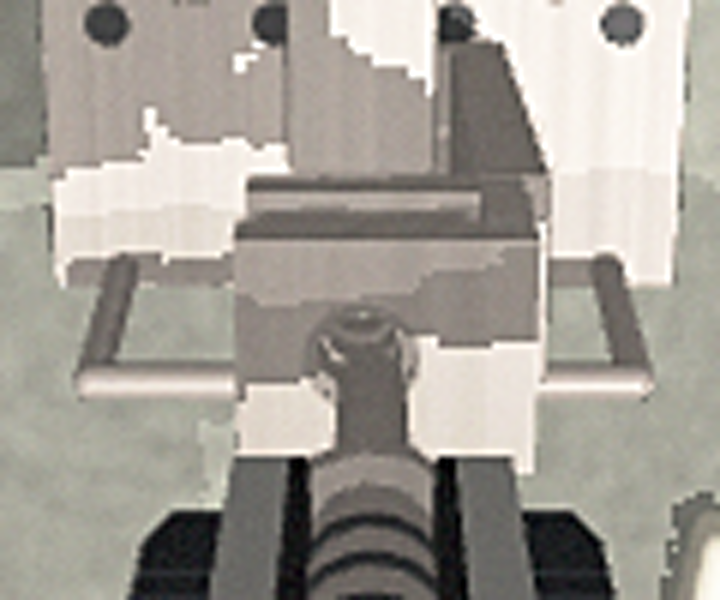

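Run:
```python
from h import *
np.set_printoptions(precision=4,suppress=True)
z=np.load('pics/w8.npz');im,d=z['im'],z['d'];K,D,_=cam('wrist');c=(K,D,z['T']);P=cloud(c,d)
print('hole',onplane(c,[(257+363/6,164+355/6),(257+363/6,164+305/6),(257+310/6,164+355/6),(257+417/6,164+355/6)],.1255))
print('tip as seen',onplane(c,[(319.2,224)],.130))
print('TCP->wrist axis y', K[0,0],K[0,2])
```

```text
hole [[0.6063 0.0469 0.1255]
 [0.6071 0.0532 0.1255]
 [0.6001 0.0477 0.1255]
 [0.6127 0.0462 0.1255]]
tip as seen [[0.6076 0.048  0.13  ]]
TCP->wrist axis y 290.3628952132286 318.55600355314976
```

Request:
servo_tool --steps '[{"tx": -0.11,"ty": 0,"tz": 0,"yaw": 0,"claw": 0.8},{"tx": 0,"ty": 0,"tz": -0.3,"yaw": 0,"claw": 0.8},{"tx": 0,"ty": 0,"tz": -0.3,"yaw": 0,"claw": 0.8},{"tx": 0,"ty": 0,"tz": -0.3,"yaw": 0,"claw": 0.8},{"tx": 0,"ty": 0,"tz": 0,"yaw": 0,"claw": 0.8},{"tx": 0,"ty": 0,"tz": 0,"yaw": 0,"claw": 0.8}]'

```text
time_s: 47.4
position: [0.6055, 0.0479, 0.1854]
tool_rot: [[0.113, 0.994, -0.0], [0.994, -0.113, 0.0], [0.0, -0.0, -1.0]]
ft_force: [0.1, 0.1, -0.9]
grip_width: 0.0112
gripper_force: 58.8
```

Tip about 5 mm in with no resistance. Continuing gently.

Request:
servo_tool --steps '[{"tx": 0,"ty": 0,"tz": -0.4,"yaw": 0,"claw": 0.8},{"tx": 0,"ty": 0,"tz": -0.4,"yaw": 0,"claw": 0.8},{"tx": 0,"ty": 0,"tz": -0.3,"yaw": 0,"claw": 0.8},{"tx": 0,"ty": 0,"tz": 0,"yaw": 0,"claw": 0.8},{"tx": 0,"ty": 0,"tz": 0,"yaw": 0,"claw": 0.8}]'

```text
time_s: 47.9
position: [0.6055, 0.0479, 0.1745]
tool_rot: [[0.113, 0.994, -0.0], [0.994, -0.113, 0.0], [0.0, -0.0, -1.0]]
ft_force: [-0.2, -0.4, 0.3]
grip_width: 0.0114
gripper_force: 58.8
```

Request:
servo_tool --steps '[{"tx": 0,"ty": 0,"tz": -0.4,"yaw": 0,"claw": 0.8},{"tx": 0,"ty": 0,"tz": -0.4,"yaw": 0,"claw": 0.8},{"tx": 0,"ty": 0,"tz": -0.4,"yaw": 0,"claw": 0.8},{"tx": 0,"ty": 0,"tz": -0.4,"yaw": 0,"claw": 0.8},{"tx": 0,"ty": 0,"tz": -0.2,"yaw": 0,"claw": 0.8},{"tx": 0,"ty": 0,"tz": -0.1,"yaw": 0,"claw": 0.8},{"tx": 0,"ty": 0,"tz": 0,"yaw": 0,"claw": 0.8},{"tx": 0,"ty": 0,"tz": 0,"yaw": 0,"claw": 0.8}]'

```text
time_s: 48.7
position: [0.6055, 0.0479, 0.1556]
tool_rot: [[0.113, 0.994, 0.0], [0.994, -0.113, 0.0], [0.0, 0.0, -1.0]]
ft_force: [-0.3, 0.3, -1.3]
grip_width: 0.0113
gripper_force: 58.8
```

Request:
servo_tool --steps '[{"tx": 0,"ty": 0,"tz": -0.1,"yaw": 0,"claw": 0.8},{"tx": 0,"ty": 0,"tz": -0.1,"yaw": 0,"claw": 0.8},{"tx": 0,"ty": 0,"tz": 0,"yaw": 0,"claw": 0.8},{"tx": 0,"ty": 0,"tz": 0,"yaw": 0,"claw": 0.8}]'

```text
time_s: 49.1
position: [0.6056, 0.0479, 0.1541]
tool_rot: [[0.113, 0.994, 0.001], [0.994, -0.113, -0.0], [-0.0, 0.001, -1.0]]
ft_force: [-2.0, 0.5, 5.4]
grip_width: 0.0112
gripper_force: 59.5
```

The pin has seated, with a 5.4 N contact. Release, rise, and check everything.

Request:
servo_tool --steps '[{"tx": 0,"ty": 0,"tz": 0,"yaw": 0,"claw": 4},{"tx": 0,"ty": 0,"tz": 0,"yaw": 0,"claw": 4},{"tx": 0,"ty": 0,"tz": 0,"yaw": 0,"claw": 4},{"tx": 0,"ty": 0,"tz": 0,"yaw": 0,"claw": 4},{"tx": 0,"ty": 0,"tz": 2,"yaw": 0,"claw": 4},{"tx": 0,"ty": 0,"tz": 4,"yaw": 0,"claw": 4},{"tx": 0,"ty": 0,"tz": 5,"yaw": 0,"claw": 4},{"tx": -3,"ty": 0,"tz": 3,"yaw": 0,"claw": 4},{"tx": -4,"ty": 0,"tz": 0,"yaw": 0,"claw": 4},{"tx": -4,"ty": 0,"tz": 0,"yaw": 0,"claw": 4},{"tx": -4,"ty": 0,"tz": 0,"yaw": 0,"claw": 4},{"tx": -4,"ty": 0,"tz": 0,"yaw": 0,"claw": 4},{"tx": 0,"ty": 0,"tz": 0,"yaw": 0,"claw": 4},{"tx": 0,"ty": 0,"tz": 0,"yaw": 0,"claw": 4}]'

```text
time_s: 50.5
position: [0.4153, 0.0479, 0.294]
tool_rot: [[0.113, 0.994, 0.001], [0.994, -0.113, -0.0], [-0.0, 0.001, -1.0]]
ft_force: [0.9, -0.4, 0.1]
grip_width: 0.0398
gripper_force: 0.0
```

Run:
```python
from h import *
np.set_printoptions(precision=4,suppress=True)
im,d,c=grab('scene');P=cloud(c,d)
q=P[(P[...,2]>.128)&(P[...,2]<.18)&(np.hypot(P[...,0]-.606,P[...,1]-.047)<.03)];print('pin',len(q),q.min(0),q.max(0),cv2.minEnclosingCircle(q[:,:2].astype(np.float32)))
q=P[(np.hypot(P[...,0]-.551,P[...,1]+.397)<.04)&(P[...,2]>.1)];print('brush',q.min(0),q.max(0),[np.median(q[abs(q[:,2]-z)<.012],0) for z in(.13,.16,.19)])
q=P[(im.max(2)<70)&(P[...,2]>.12)&(P[...,2]<.162)&(np.hypot(P[...,0]-.62,P[...,1]-.17)<.04)];print('knob',cv2.minEnclosingCircle(q[:,:2].astype(np.float32)))
a=im[140:290,110:480]; cv2.imwrite('pics/end.png',cv2.resize(a,(800,324),interpolation=cv2.INTER_CUBIC)[:,:,::-1])
```

```text
pin 84 [0.6005 0.0399 0.1282] [0.6158 0.0601 0.168 ] ((0.6068412661552429, 0.05019901692867279), 0.011470706202089787)
brush [ 0.5464 -0.4046  0.1005] [ 0.5616 -0.3887  0.2069] [array([ 0.5573, -0.3948,  0.1352]), array([ 0.5575, -0.3939,  0.1606]), array([ 0.5578, -0.3946,  0.1903])]
knob ((0.6225430965423584, 0.17135068774223328), 0.006619912106543779)
```

View pics/end.png

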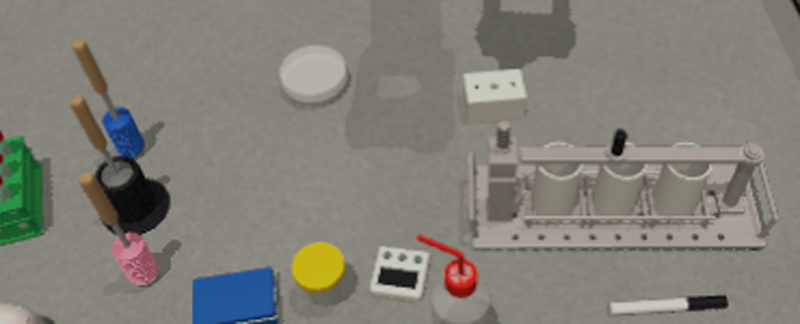

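The picture shows the pin seated in the fork at (502,135), its top at 168 mm as it should be. The bar is closed, the three jars stand in the pockets, the brush is upright in its pot at (120,175), and the bystanders haven't moved. Handing in.

```bash
python3 -c "
from rig import env
print(env.close_job())"
```

```text
the job is handed in; nothing more can be done
None
```

The job is handed in at about 50 s of the 210 s allowed. I scrubbed all three jars in order, returned the brush to its pot, stood the jars in the rack, closed the bar and seated the pin. My last camera check agreed with this, but the hand-in returned no verdict.

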